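# Clear the gateway and latch the stock bay

### The job

A bearing block has been left standing in the gateway of the steel stock bay and keeps the gate from shutting. Lift it and stand it fully inside the bay, upright and clear of the gate, without shoving it along with the gate; then swing the gate shut and press it home until its sprung tongue snaps behind the strike, so that the gate stays shut when you let go. Press gently rather than ramming it (no more than about 15 N), and leave everything else where it is.

Things in the scene. Friction and masses are not known exactly. Their poses are not given: they have to be found in the camera images.
- bay: Open-topped sheet-steel stock bay, fixed. Origin: middle of the gateway, at bench level; x into the bay (away from the robot), y left along the gateway, z up. Base plate 4 thick, x = -90 (apron) to 215, y = -135 to 165. Walls 70 high; inner faces: left y = 145, right y = -125, back x = 206; side walls start at x = 5. The front (x = 0) is the gateway, closed by the gate.
- block: Grey cast bearing block, 0.3 to 0.65 kg. Foot 84 (its x) x 34 (its y) x 12 tall; above it a round-topped housing 48 long in x, 28 thick in y (flat sides to grip), top 55 above the underside. Origin: centre of the foot's underside; z up. Starts standing on the base plate in the gateway, its x within 0.3 rad of the bay's x.
- gate (a joint): Gate angle, rad: about 0 = shut, grows as it swings out towards the robot; starts 1.2 to 1.45; stays where it is left. Flat panel 12 thick, 223 from hinge to free edge, 10 to 76 above the bench, hinged on the left. At angle a, in bay x, y, hinge to free edge runs along (-sin a, -cos a) and the outer face (to push on) looks along (-cos a, sin a).
- gate_hinge (a point): On the upright hinge axis, at the gate's top edge, 76 above the bench; at bay x = 0, y = 130. The shut gate's mid-plane lies along bay x = 0 from here to y = -93.
- gate_edge (a point): Top corner of the gate's outer face at its free edge, 223 from the hinge axis, 76 above the bench. Moves with the gate. A small stud on the gate's top, 25 from this edge, moves with the tongue: 10 mm towards the hinge while the tongue is pushed in.
- gate_latch (a point): Middle of the gate's free edge, 42 above the bench, where a sprung tongue with a 45 degree slope projects 14. It must ride over the strike pin and snap behind it. Pushed near the free edge this takes about 10 to 15 N, then the force drops at the snap; within 1 to 5 mm the gate meets a firm rubber stop and the force climbs steeply.
- bay_latch (a point): Top of the bay's right wall beside the gateway (bay x 0, y -125). The strike bracket is bolted to this wall in slots, its pin upright: the depth where the tongue snaps varies by 15 mm either way (latched gate angle -0.075 to 0.075): find it by feel. The bracket reaches up to 36 out of the gateway, y < -88: keep fingers off it. A spring plunger (1 to 4 N, from 0.2 rad before latching) throws an unlatched gate back out by 0.1 rad or more.
- flange: Hub flange (disc 60 across, 24 tall) standing at the back left inside the bay; leave alone. Origin: centre of its underside.
- bush: Brass bush (ring 44 across, 34 tall) standing at the back right inside the bay; leave alone. Origin: centre of its underside.
- wrench: Open wrench 190 long lying on the bench, right; leave alone. Origin: middle of its length.
- tape: Roll of tape 100 across, 24 tall, on the bench, right; leave alone. Origin: centre of its underside.
- tin: Tin 72 across, 85 tall, on the bench, left; leave alone. Origin: centre of its underside.
- carton: Small carton 100x75x60 on the bench, left; leave alone. Origin: centre of its underside.

How it is judged:
By the outcome, as a careful person would: the job done as asked, in the order asked, and still so for the second after the job is handed in, with the robot touching nothing.
It also fails if it takes over 67 s, if anything falls off the work surface, if the arm or the gripper's body presses on something with over 40 N, if the wrist force passes 120 N, or if a joint passes its speed limit or range.

### The arm

A 6-joint arm with a two-finger parallel gripper is mounted at the origin on the work surface. World frame = base frame: x ahead of the robot, y to its left, z up, the work surface at z = 0. Lengths are in m, angles in rad, forces in N, time in s.
With the tool pointing down it reaches from about 0.275 to 0.975 m from the base axis. Payload 8.4 kg.
Tool frame: the origin (TCP) lies midway between the tips of the shut fingers; the grasp point (between the pads) lies 19 mm behind it (arm.pinch_z is the z of the grasp point in the tool frame, in m); z points along the fingers, y is the direction in which the jaws open and shut (so a half turn about z gives the same grasp; the last joint's range is limited). The gripper opens to 92 mm and grips with 3 to 60 N. Pads are 20 mm wide; open, the fingers measure 128 mm over their backs; the gripper's body (75 mm by 189 mm) begins 69 mm behind the grasp point.
Start: joints at [-1.289, 0.353, 1.633, -0, 1.155, -0.002], TCP at [0.175, -0.6, 0.215] pointing down, gripper open.
Joint ranges: [-2.63, 2.63], [-0.92, 2.1], [0.06, 2.66], [-1.3, 4.44], [0, 2.69], [-3.02, 3.02]. Speed limits (rad/s): [2.22, 2.22, 2.79, 3.14, 3.14, 3.14].

### API

Orientations are given as a 3x3 rotation matrix whose columns are the frame's x, y, z axes.
In Python, from station import get_state, snapshot, arm gives the robot as it stands. The module is installed in compiled form; this text tells all that it offers.
- The arm moves only by the tool apply_moves, never from a script. Its argument "targets" is a list of rows, each an object of numbers: "tx", "ty", "tz": the shift along the tool's x, y, z in cm; "ax", "ay", "az": the turn, a rotation vector about the tool's x, y, z in degrees. A call has 1 to 5 rows; each row shifts and turns the pose as measured when the row begins, along the tool's axes as they then stand; what a row does not reach is not made up. A row lasts 1/10 s, in which the tool goes at most 50 mm and 8.59 degrees, less where a joint would pass 70% of its speed; a pose out of reach is approached as far as the arm can. A call with a gripper value outside its range is refused whole. "claw" is the finger opening in cm, from 0 to 9.19, set as the call begins (left out, the last holds). The fingers move at their own pace and stop on an object; the grip force is fixed at half the most. Time passes only in rows, so rows that do not move let the fingers close. It gives the time, the measured TCP pose, the force and the opening at its end, in the units of the state.
- get_state(): the state, without advancing time (a new reading comes with each control period).
- snapshot(name): name is "scene" or "side" or "wrist"; returns a dict with "img" (400x640x3 uint8, red, green, blue), "fx", "fy", "cx", "cy" (pixels), "position" and "orientation" of the camera in the world; the wrist camera has in their place "hand_eye" (4x4, takes a point from camera to tool coordinates, whose origin is the TCP and whose axes are the flange's). Camera axes: x right, y down, z forward; pixel columns grow to the right and rows downward; lengths in m; the calibration is good to about 2 mm. A picture is of the moment at which its call begins: read the wrist's pose just before it. There is no depth.
- arm.hand_in(): hands the job in, once; it reports no verdict.
The state is a dict: "time_s": time; "joints": joint angles; "dq": joint speeds; "effort": joint torques, N m; "ee_pos": TCP position; "orientation": TCP orientation; "ft_force": force on the tool from outside, world axes, zero at the start; "wrist_torque": the same for the moment, N m; "gripper_width": finger opening in m.
Only numpy, scipy, OpenCV 4.12 (cv2) and the standard library are available. Lean on these libraries where they do the work, as an engineer would, in place of code of your own. Each camera call takes 0.05 s, during which the arm holds its last target.

## Working session

There is one attempt and no reset: what is moved stays moved. The work goes in short steps, Python scripts to look and compute and a tool call to move; the robot and the scene stay as the last step left them, time stands still between calls to the robot, and variables do not carry over. Pictures are saved under pics/ and viewed, and the job is handed in when it is done.

Besides the shell and the picture viewer there is one more tool, called after ">>>" as name([rows], argument=value, ...), one row to a line, values as JSON. apply_moves: Moves the arm, as the interface text tells. Its arguments: {"type":"object","properties":{"targets":{"type":"array"},"claw":{"type":"number"}},"required":["targets"]}

```bash
mkdir -p pics; cat > h.py <<'E'
import numpy as np, cv2
from station import get_state, snapshot, arm
def save(s,n): cv2.imwrite('pics/'+n,s['img'][:,:,::-1])
def ray(s,u,v):
    d=np.array([(u-s['cx'])/s['fx'],(v-s['cy'])/s['fy'],1.])
    return np.array(s['position']),np.array(s['orientation'])@d
def onz(s,u,v,z):
    p,d=ray(s,u,v); return p+d*(z-p[2])/d[2]
def proj(s,P):
    R=np.array(s['orientation']);q=R.T@(np.array(P)-np.array(s['position']))
    return np.array([s['fx']*q[0]/q[2]+s['cx'],s['fy']*q[1]/q[2]+s['cy']])
E
python3 - <<'E'
from h import *
import pickle
for n in ['scene','side']:
    s=snapshot(n); save(s,n+'0.png'); pickle.dump(s,open(n+'0.pkl','wb'))
    print(n,s['fx'],s['fy'],s['cx'],s['cy'],np.round(s['position'],3),np.round(s['orientation'],3).tolist())
print(get_state())
E
```

```text
scene 373.14791624382036 373.14791624382036 316.26278526592273 194.91196942465893 [ 0.94  -0.587  0.762] [[0.895, 0.305, -0.325], [0.446, -0.638, 0.628], [-0.016, -0.707, -0.707]]
side 366.8989547805087 366.8989547805087 316.52506129911353 202.4484205442579 [0.284 0.784 0.654] [[-0.903, -0.252, 0.347], [-0.429, 0.508, -0.747], [0.012, -0.824, -0.566]]
{'time_s': 0.1, 'joints': array([-1.28941146e+00,  3.53580539e-01,  1.63403211e+00, -6.58703780e-06,
        1.15520008e+00, -2.38380515e-03]), 'dq': array([ 0.00056913, -0.00025771, -0.00073555,  0.00177314, -0.00142329,
        0.00022427]), 'effort': array([ 3.18516986e-04, -5.94903767e+01, -3.34930408e+01,  6.99163112e-02,
        1.83158449e-02, -2.92678112e-05]), 'ee_pos': array([ 0.17487256, -0.59958773,  0.21394957]), 'orientation': array([[ 9.60006377e-01,  2.79977923e-01, -3.44587429e-04],
       [ 2.79978135e-01, -9.60005664e-01,  1.17041817e-03],
       [-3.11463669e-06, -1.22008585e-03, -9.99999256e-01]]), 'ft_force': array([ 0.0697883 ,  0.81932395, -0.49572659]), 'wrist_torque': array([0.00512308, 0.03482346, 0.0064866 ]), 'gripper_width': 0.09160994490175098}
```

View pics/scene0.png

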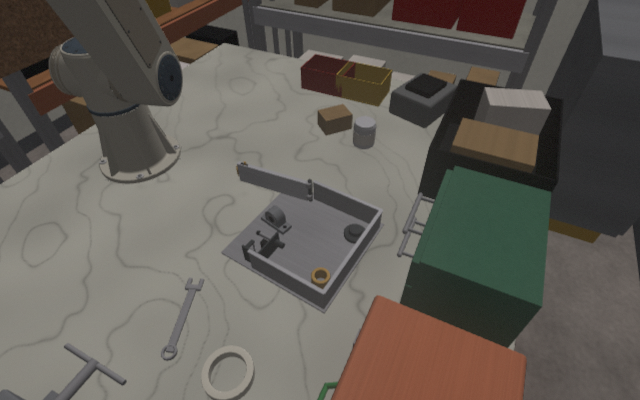

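View pics/side0.png

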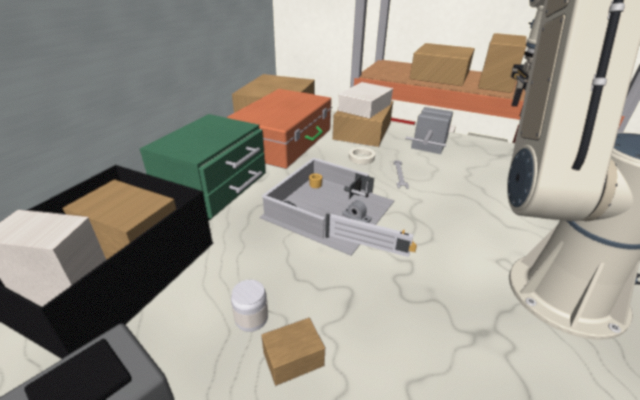

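The bay lies at scene ≈(225–380, 160–315) and side ≈(265–410, 160–250). The block stands in the gateway at scene ≈(276,217), and the gate is swung out to ≈(240,172). I'll zoom in next.

```bash
python3 - <<'E'
from h import *
import pickle
s=pickle.load(open('scene0.pkl','rb'));t=pickle.load(open('side0.pkl','rb'))
c=s['img'][155:325,210:395,::-1]; c=np.clip(c.astype(float)*1.5,0,255).astype(np.uint8)
cv2.imwrite('pics/sc_c.png',cv2.resize(c,None,fx=3.5,fy=3.5,interpolation=cv2.INTER_CUBIC)[:600,:800])
c=t['img'][150:262,255:425,::-1]
cv2.imwrite('pics/sd_c.png',cv2.resize(c,None,fx=4.5,fy=4.5,interpolation=cv2.INTER_CUBIC)[:600,:800])
E
```

```text
(no output)
```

View pics/sc_c.png

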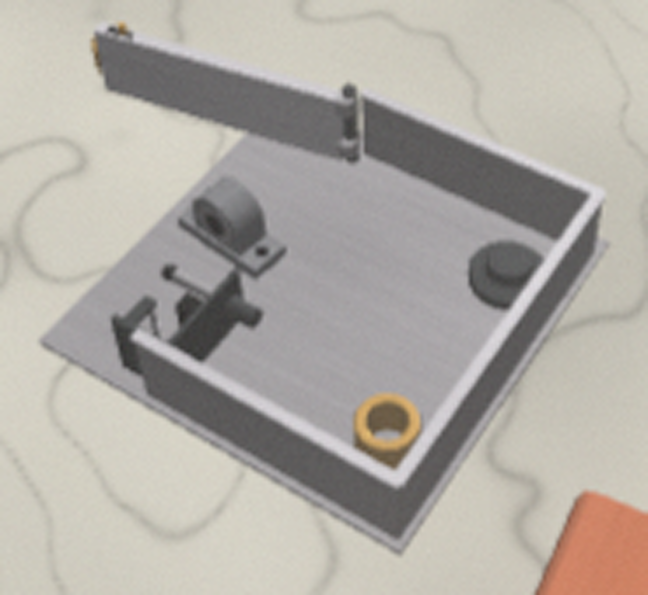

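View pics/sd_c.png

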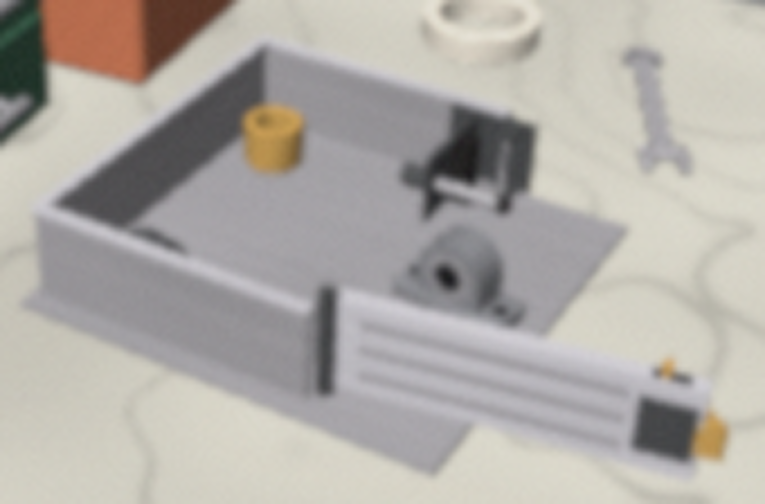

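```bash
cat > fit.py <<'E'
from h import *
import pickle
from scipy.optimize import least_squares
s=pickle.load(open('scene0.pkl','rb'));t=pickle.load(open('side0.pkl','rb'))
S=lambda u,v:(u/3.5+210,v/3.5+155)
T=lambda u,v:(u/4.5+255,v/4.5+150)
obs=[(s,S(40,343),(-90,-135,4)),(s,S(402,551),(215,-135,2)),(s,S(608,243),(215,165,4)),(s,S(349,90),(0,130,76)),(s,S(397,474),(206,-125,70)),
(t,T(626,230),(-90,-135,4)),(t,T(433,473),(-90,165,2)),(t,T(25,302),(215,165,2)),(t,T(327,290),(0,130,76)),(t,T(267,45),(206,-125,70))]
def b2w(p,P):
    c,sn=np.cos(p[2]),np.sin(p[2]);x,y,z=np.array(P)/1000
    return np.array([p[0]+c*x-sn*y,p[1]+sn*x+c*y,z])
E
python3 - <<'E'
from fit import *
f=lambda p:np.concatenate([proj(c,b2w(p,P))-np.array(uv) for c,uv,P in obs])
r=least_squares(f,[0.5,0,0],loss='soft_l1'); p=r.x
print(p); print(f(p).reshape(-1,2).round(1))
np.save('bay.npy',p)
def w2b(P):
    c,sn=np.cos(p[2]),np.sin(p[2]);d=P[:2]-p[:2]
    return np.array([c*d[0]+sn*d[1],-sn*d[0]+c*d[1]])*1000
for uv in [(180,220),(261,267),(285,248)]: print('foot s',w2b(onz(s,*S(*uv),0.016)))
for uv in [(392,280),(505,320),(524,305)]: print('foot t',w2b(onz(t,*T(*uv),0.016)))
for c,uv in [(s,S(97,30)),(t,T(697,475*0+385))]: 
    q=w2b(onz(c,*uv,0.076)); print('edge',q,np.arctan2(-q[0],130-q[1]), np.hypot(q[0],130-q[1]))
print('stud',w2b(onz(s,*S(118,30),0.076)),w2b(onz(t,*T(668,378),0.076)))
for n,uv,z in [('flange',(507,270),.02),('bush',(387,420),.038)]: print(n,w2b(onz(s,*S(*uv),z)))
E
```

```text
[ 0.57087122 -0.07133287 -0.11169454]
[[-0.1 -1.6]
 [-0.3 -0. ]
 [ 0.6 -0.9]
 [-0.8  1.4]
 [-0.   0.3]
 [ 0.3 -1. ]
 [-0.5  0.1]
 [-1.6  0.1]
 [ 0.8  0. ]
 [-0.5 -1. ]]
foot s [-67.36991522  -0.91350657]
foot s [12.55078733 -5.33528499]
foot s [16.90347783 18.99777852]
foot t [11.29143065 27.02661212]
foot t [-70.13922237  26.21958653]
foot t [-73.6410693    5.06414456]
edge [-215.55657999   87.17429476] 1.3746751217766446 219.76960710088258
edge [-213.67683735   97.08141611] 1.4179402504854375 216.19765027159164
stud [-200.93435408   96.24094435] [-198.01142633   99.93971706]
flange [168.62174588  85.44787135]
bush [169.24079244 -78.57770093]
```

>>> apply_moves([
  {"tx": 3.8, "ty": -3.1},
  {"tx": 3.8, "ty": -3.1},
  {"tx": 3.8, "ty": -3.1},
  {"tx": 3.8, "ty": -3.1},
  {"tx": 3.8, "ty": -3.1},
])

```text
invalid input
```

>>> apply_moves([
  {"tx": 3.8, "ty": -3.1, "tz": -0.8},
  {"tx": 3.8, "ty": -3.1, "tz": -0.8},
  {"tx": 3.8, "ty": -3.1, "tz": -0.8},
  {"az": 7.6},
  {"az": 7.6},
])

```text
invalid input
```

```bash
cat >> h.py <<'E'
def wrist():
    st=get_state(); s=snapshot('wrist'); R=np.array(st['orientation']); H=np.array(s['hand_eye'])
    s['position']=st['ee_pos']+R@H[:3,3]; s['orientation']=R@H[:3,:3]; return s
p=np.array([0,0,0.])
import os
if os.path.exists('bay.npy'): p=np.load('bay.npy')
def w2b(P):
    c,sn=np.cos(p[2]),np.sin(p[2]);d=np.array(P)[:2]-p[:2]
    return np.array([c*d[0]+sn*d[1],-sn*d[0]+c*d[1]])*1000
def rep():
    g=get_state(); R=np.array(g['orientation'])
    print('t',g['time_s'],'tcp',np.round(g['ee_pos'],4),'bay',w2b(g['ee_pos']).round(1),'yaw-bay deg',np.degrees(np.arctan2(R[1,0],R[0,0])-p[2]).round(2),'F',np.round(g['ft_force'],1),'w',round(g['gripper_width'],4),'tilt',R[2].round(3))
def tomove(bx,by,z):
    g=get_state(); R=np.array(g['orientation']);c,sn=np.cos(p[2]),np.sin(p[2])
    P=np.array([p[0]+c*bx/1e3-sn*by/1e3,p[1]+sn*bx/1e3+c*by/1e3,z])
    print('need tool cm',(R.T@(P-g['ee_pos'])*100).round(2))
E
python3 - <<'E'
from h import *
rep(); tomove(-28,12,.24)
E
```

```text
t 0.1 tcp [ 0.1749 -0.5996  0.2139] bay [-334.7 -569.1] yaw-bay deg 22.66 F [ 0.1  0.8 -0.5] w 0.0916 tilt [-0.    -0.001 -1.   ]
need tool cm [ 50.68 -41.81  -2.55]
```

>>> apply_moves([
  {"tx": 3.8, "ty": -3.1, "tz": 0, "ax": 0, "ay": 0, "az": 0},
  {"tx": 3.8, "ty": -3.1, "tz": 0, "ax": 0, "ay": 0, "az": 0},
  {"tx": 3.8, "ty": -3.1, "tz": 0, "ax": 0, "ay": 0, "az": 0},
  {"tx": 3.8, "ty": -3.1, "tz": 0, "ax": 0, "ay": 0, "az": 0},
  {"tx": 3.8, "ty": -3.1, "tz": 0, "ax": 0, "ay": 0, "az": 0},
])

```text
time_s: 0.6
ee_pos: [0.3139, -0.3961, 0.2116]
orientation: [[0.962, 0.272, -0.002], [0.272, -0.962, 0.002], [-0.001, -0.002, -1.0]]
ft_force: [0.6, 0.3, 0.2]
gripper_width: 0.0921
```

>>> apply_moves([
  {"tx": 3.8, "ty": -3.1, "tz": -0.6, "ax": 0, "ay": 0, "az": 0},
  {"tx": 3.8, "ty": -3.1, "tz": -0.6, "ax": 0, "ay": 0, "az": 0},
  {"tx": 3.8, "ty": -3.1, "tz": -0.6, "ax": 0, "ay": 0, "az": 0},
  {"tx": 3.8, "ty": -3.1, "tz": -0.6, "ax": 0, "ay": 0, "az": 7},
  {"tx": 3.8, "ty": -3.1, "tz": -0.6, "ax": 0, "ay": 0, "az": 7},
])

```text
time_s: 1.1
ee_pos: [0.4573, -0.195, 0.2405]
orientation: [[1.0, 0.027, -0.004], [0.027, -1.0, 0.003], [-0.004, -0.003, -1.0]]
ft_force: [0.6, -0.8, -0.7]
gripper_width: 0.0923
```

>>> apply_moves([
  {"tx": 0, "ty": 0, "tz": 0, "ax": 0, "ay": 0, "az": 5},
  {"tx": 0, "ty": 0, "tz": 0, "ax": 0, "ay": 0, "az": 2},
])

```text
time_s: 1.3
ee_pos: [0.4612, -0.1896, 0.2411]
orientation: [[0.995, -0.096, -0.002], [-0.096, -0.995, 0.004], [-0.002, -0.004, -1.0]]
ft_force: [0.4, -0.7, 0.5]
gripper_width: 0.0922
```

```bash
python3 - <<'E'
from h import *
rep(); tomove(-28,12,.24)
s=wrist(); save(s,'w1.png'); import pickle; pickle.dump(s,open('w1.pkl','wb'))
print(s['position'],s['orientation'].round(2))
E
```

```text
t 1.3 tcp [ 0.4612 -0.1896  0.2411] bay [ -95.8 -129.8] yaw-bay deg 0.91 F [ 0.4 -0.7  0.5] w 0.0922 tilt [-0.002 -0.004 -1.   ]
need tool cm [  7.   -14.07   0.15]
[ 0.53977441 -0.19790038  0.4105947 ] [[-0.09 -0.96 -0.27]
 [-1.    0.09  0.03]
 [-0.    0.28 -0.96]]
```

View pics/w1.png

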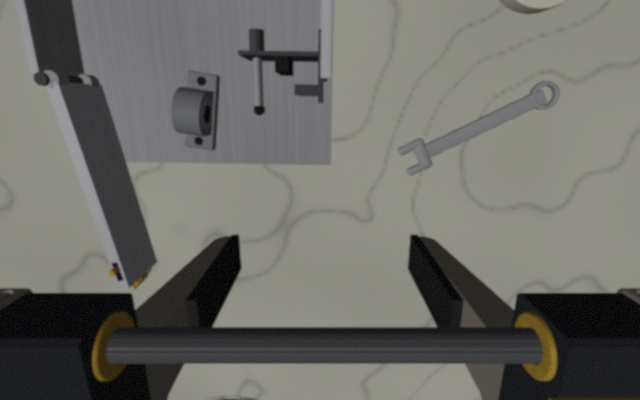

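Clear wrist view: block foot corners ≈(219,72), (214,150) and (190,70), plate corner (331,164), hinge top ≈(42,77), gate edge ≈(130,285), plunger tip (259,110).

```bash
python3 - <<'E'
from h import *
import pickle
s=pickle.load(open('w1.pkl','rb'))
c=s['img'][50:175,20:345,::-1]
cv2.imwrite('pics/w1c.png',cv2.resize(c,None,fx=2.4,fy=2.4,interpolation=cv2.INTER_CUBIC)[:600,:800])
c=s['img'][55:165,160:270,::-1]
cv2.imwrite('pics/w1d.png',cv2.resize(c,None,fx=5,fy=5,interpolation=cv2.INTER_CUBIC)[:600,:800])
for n,uv,z in [('foot',(219,72),.016),('foot',(214,150),.016),('foot',(190,70),.016),('plate(-90,-135)',(331,164),.004),('hinge(0,130)',(42,77),.076),('edge',(128,287),.076),('edge2',(118,283),.076),('ptip',(259,110),.045),('wall end (5,-125)',(321,78),.07),('strike',(322,100),.045)]:
    print(n,w2b(onz(s,*uv,z)).round(1))
E
```

```text
foot [ 13.3 -12.4]
foot [-72.   -0.8]
foot [14.8 19.1]
plate(-90,-135) [ -88.  -137.2]
hinge(0,130) [  1.5 135.1]
edge [-217.2   86.2]
edge2 [-212.4   96.5]
ptip [-25.4 -60.2]
wall end (5,-125) [   5.5 -124.6]
strike [ -14.3 -125.6]
```

View pics/w1c.png

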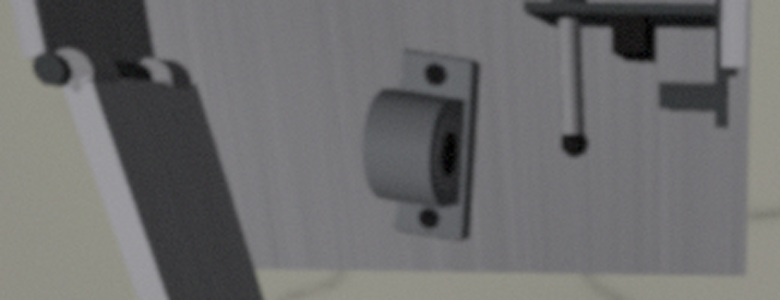

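View pics/w1d.png

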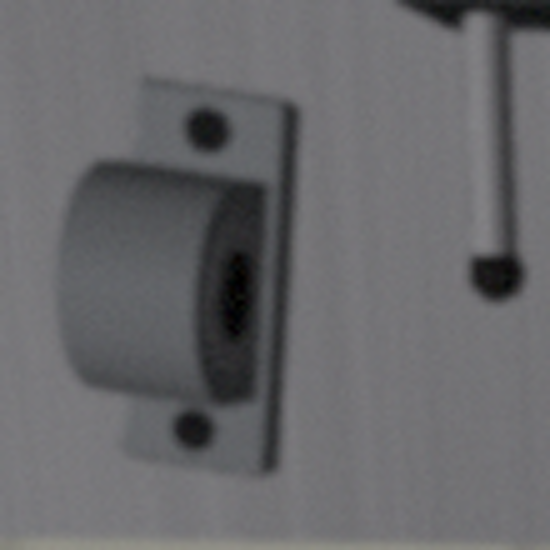

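```bash
python3 - <<'E'
from h import *
import pickle
s=pickle.load(open('w1.pkl','rb'))
q=[w2b(onz(s,u/5+160,v/5+55,.016)) for u,v in [(147,78),(288,102),(263,471),(126,456),(207,130),(194,430)]]
print(np.round(q,1)); c=np.mean(q[:4],0); print(c,(q[4]+q[5])/2)
d=(q[1]+q[0]-q[2]-q[3]);d2=q[4]-q[5]; print(np.degrees(np.arctan2(d[1],d[0])),np.degrees(np.arctan2(d2[1],d2[0])),np.linalg.norm(d)/2)
rep(); tomove(*c,.2)
E
```

```text
[[ 14.1  19.8]
 [  9.7 -10.6]
 [-71.1   0.8]
 [-68.2  32.3]
 [  3.6   7.6]
 [-61.9  16. ]]
[-28.84262105  10.55316559] [-29.14440412  11.79665758]
-8.323771436432246 -7.30920237517767 82.42550287577889
t 1.35 tcp [ 0.4613 -0.1897  0.2412] bay [ -95.7 -129.9] yaw-bay deg 0.82 F [ 0.3 -0.   0.1] w 0.0918 tilt [-0.002 -0.004 -1.   ]
need tool cm [  6.89 -13.93   4.16]
```

>>> apply_moves([
  {"tx": 1.9, "ty": -3.8, "tz": 1, "ax": 0, "ay": 0, "az": 0},
  {"tx": 1.9, "ty": -3.8, "tz": 1, "ax": 0, "ay": 0, "az": 0},
  {"tx": 1.9, "ty": -3.8, "tz": 1, "ax": 0, "ay": 0, "az": 0},
  {"tx": 1, "ty": -2, "tz": 1, "ax": 0, "ay": 0, "az": 4.3},
  {"tx": 0, "ty": 0, "tz": 1, "ax": 0, "ay": 0, "az": 4.3},
], claw=6.5)

```text
time_s: 1.85
ee_pos: [0.544, -0.0602, 0.1906]
orientation: [[0.969, -0.248, 0.001], [-0.248, -0.969, 0.003], [0.0, -0.003, -1.0]]
ft_force: [0.6, -0.9, -0.9]
gripper_width: 0.0648
```

>>> apply_moves([
  {"tx": 0, "ty": 0, "tz": 0, "ax": 0, "ay": 0, "az": 0},
  {"tx": 0, "ty": 0, "tz": 0, "ax": 0, "ay": 0, "az": 0},
])

```text
time_s: 2.05
ee_pos: [0.5428, -0.0598, 0.1889]
orientation: [[0.969, -0.245, -0.003], [-0.245, -0.969, 0.003], [-0.003, -0.002, -1.0]]
ft_force: [-0.1, 0.2, -0.1]
gripper_width: 0.0652
```

```bash
python3 - <<'E'
from h import *
rep(); tomove(-29,11,.026)
s=wrist(); save(s,'w2.png'); import pickle; pickle.dump(s,open('w2.pkl','wb'))
E
```

```text
t 2.05 tcp [ 0.5428 -0.0598  0.1889] bay [-29.2   8.4] yaw-bay deg -7.79 F [-0.1  0.2 -0.1] w 0.0652 tilt [-0.003 -0.002 -1.   ]
need tool cm [ 0.04 -0.22 16.29]
```

View pics/w2.png

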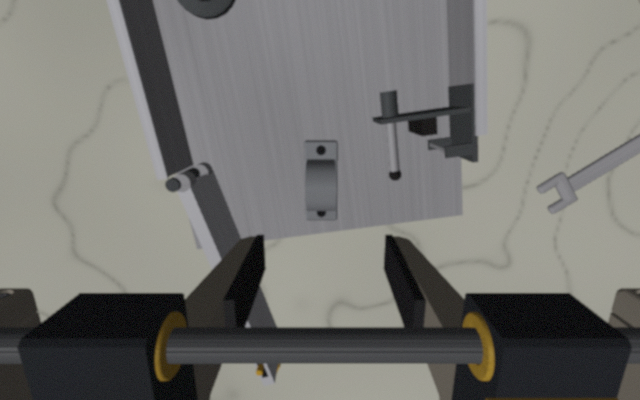

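```bash
python3 - <<'E'
from h import *
import pickle
s=pickle.load(open('w2.pkl','rb'))
q=[w2b(onz(s,u,v,.016)) for u,v in [(305,141),(337,140),(337,219),(306,220),(321,150),(321.5,213)]]
print(np.round(q,1)); c=np.mean(q[:4],0); print(c,(q[4]+q[5])/2)
d=(q[1]+q[0]-q[2]-q[3]);d2=q[4]-q[5]; print(np.degrees(np.arctan2(d[1],d[0])),np.degrees(np.arctan2(d2[1],d2[0])),np.linalg.norm(d)/2)
rep(); tomove(*c,.026)
for n,uv in [('strike tip',(430,145)),('strike end',(477,160)),('ptip',(395,175))]: print(n,w2b(onz(s,*uv,.05)))
E
```

```text
[[ 15.   22.1]
 [ 11.7  -9.7]
 [-71.1   0.6]
 [-67.8  33.5]
 [  4.    7.5]
 [-62.2  16.1]]
[-28.05108581  11.63327065] [-29.12792943  11.77423594]
-7.483080931281729 -7.393066658775334 83.48652180335331
t 2.1 tcp [ 0.5427 -0.0599  0.1889] bay [-29.3   8.2] yaw-bay deg -7.82 F [ 0.5  0.6 -0.3] w 0.0648 tilt [-0.003 -0.002 -1.   ]
need tool cm [ 0.13 -0.32 16.29]
strike tip [ -0.22716485 -91.58620107]
strike end [ -19.60292058 -133.40673562]
ptip [-23.55417608 -58.2045435 ]
```

>>> apply_moves([
  {"tx": 0.1, "ty": -0.3, "tz": 3, "ax": 0, "ay": 0, "az": 0},
  {"tx": 0, "ty": 0, "tz": 4, "ax": 0, "ay": 0, "az": 0},
  {"tx": 0, "ty": 0, "tz": 4, "ax": 0, "ay": 0, "az": 0},
  {"tx": 0, "ty": 0, "tz": 2, "ax": 0, "ay": 0, "az": 0},
  {"tx": 0, "ty": 0, "tz": 1, "ax": 0, "ay": 0, "az": 0},
])

```text
time_s: 2.6
ee_pos: [0.5483, -0.0611, 0.0508]
orientation: [[0.97, -0.242, 0.009], [-0.242, -0.97, 0.001], [0.008, -0.004, -1.0]]
ft_force: [0.6, 0.2, 0.6]
gripper_width: 0.0651
```

```bash
python3 - <<'E'
from h import *
rep(); tomove(-28.5,11.6,.027)
E
```

```text
t 2.6 tcp [ 0.5483 -0.0611  0.0508] bay [-23.5   7.6] yaw-bay deg -7.58 F [0.6 0.2 0.6] w 0.0651 tilt [ 0.008 -0.004 -1.   ]
need tool cm [-0.57 -0.32  2.38]
```

>>> apply_moves([
  {"tx": -0.5, "ty": -0.4, "tz": 0, "ax": 0, "ay": -0.5, "az": 0},
  {"tx": 0, "ty": 0, "tz": 1.2, "ax": 0, "ay": 0, "az": 0},
  {"tx": 0, "ty": 0, "tz": 1, "ax": 0, "ay": 0, "az": 0},
  {"tx": 0, "ty": 0, "tz": 0, "ax": 0, "ay": 0, "az": 0},
])

```text
time_s: 3.0
ee_pos: [0.5454, -0.0568, 0.0294]
orientation: [[0.97, -0.241, 0.003], [-0.241, -0.97, 0.003], [0.002, -0.004, -1.0]]
ft_force: [-0.0, 0.3, -0.4]
gripper_width: 0.0648
```

```bash
python3 - <<'E'
from h import *
rep(); tomove(-28.5,11.6,.026)
E
```

```text
t 3.0 tcp [ 0.5454 -0.0568  0.0294] bay [-27.   11.6] yaw-bay deg -7.56 F [-0.   0.3 -0.4] w 0.0648 tilt [ 0.002 -0.004 -1.   ]
need tool cm [-0.15  0.02  0.34]
```

Centred within 2 mm. Closing the jaws.

>>> apply_moves([
  {"tx": -0.1, "ty": 0, "tz": 0.3, "ax": 0, "ay": 0, "az": 0},
  {"tx": 0, "ty": 0, "tz": 0, "ax": 0, "ay": 0, "az": 0},
  {"tx": 0, "ty": 0, "tz": 0, "ax": 0, "ay": 0, "az": 0},
  {"tx": 0, "ty": 0, "tz": 0, "ax": 0, "ay": 0, "az": 0},
  {"tx": 0, "ty": 0, "tz": 0, "ax": 0, "ay": 0, "az": 0},
], claw=1.5)

```text
time_s: 3.5
ee_pos: [0.5457, -0.0566, 0.0277]
orientation: [[0.971, -0.241, 0.005], [-0.241, -0.971, 0.003], [0.004, -0.004, -1.0]]
ft_force: [0.8, 1.8, -2.5]
gripper_width: 0.0276
```

```bash
python3 - <<'E'
from h import *
rep()
E
```

```text
t 3.5 tcp [ 0.5457 -0.0566  0.0277] bay [-26.6  11.8] yaw-bay deg -7.54 F [ 0.8  1.8 -2.5] w 0.0276 tilt [ 0.004 -0.004 -1.   ]
```

>>> apply_moves([
  {"tx": 0, "ty": 0, "tz": -1, "ax": 0, "ay": 0, "az": 0},
  {"tx": 0, "ty": 0, "tz": -2, "ax": 0, "ay": 0, "az": 0},
  {"tx": 0, "ty": 0, "tz": -2, "ax": 0, "ay": 0, "az": -3.7},
  {"tx": 0, "ty": 0, "tz": -1, "ax": 0, "ay": 0, "az": -3.7},
  {"tx": 0, "ty": 0, "tz": 0, "ax": 0, "ay": 0, "az": 0},
])

```text
time_s: 4.0
ee_pos: [0.5433, -0.0566, 0.0905]
orientation: [[0.994, -0.11, 0.001], [-0.11, -0.994, 0.004], [0.001, -0.004, -1.0]]
ft_force: [0.8, 0.7, -3.7]
gripper_width: 0.0277
```

```bash
python3 - <<'E'
from h import *
rep(); tomove(98,11,.075)
E
```

```text
t 4.0 tcp [ 0.5433 -0.0566  0.0905] bay [-29.   11.6] yaw-bay deg 0.09 F [ 0.8  0.7 -3.7] w 0.0277 tilt [ 0.001 -0.004 -1.   ]
need tool cm [12.7   0.08  1.56]
```

Lifted cleanly (about 3.7 N weight). Carrying it in.

>>> apply_moves([
  {"tx": 2.5, "ty": 0, "tz": 0, "ax": 0, "ay": 0, "az": 0},
  {"tx": 3.5, "ty": 0, "tz": 0, "ax": 0, "ay": 0, "az": 0},
  {"tx": 3.5, "ty": 0, "tz": 0, "ax": 0, "ay": 0, "az": 0},
  {"tx": 2.5, "ty": 0, "tz": 0, "ax": 0, "ay": 0, "az": 0},
  {"tx": 1, "ty": 0, "tz": 0, "ax": 0, "ay": 0, "az": 0},
])

```text
time_s: 4.5
ee_pos: [0.6722, -0.0713, 0.0885]
orientation: [[0.993, -0.12, -0.004], [-0.119, -0.993, 0.004], [-0.005, -0.004, -1.0]]
ft_force: [-0.0, -0.0, -4.5]
gripper_width: 0.0277
```

>>> apply_moves([
  {"tx": 0, "ty": 0, "tz": 0, "ax": 0, "ay": 0, "az": 0},
  {"tx": 0, "ty": 0, "tz": 0, "ax": 0, "ay": 0, "az": 0},
])

```text
time_s: 4.7
ee_pos: [0.671, -0.0712, 0.0868]
orientation: [[0.993, -0.121, -0.007], [-0.121, -0.993, 0.004], [-0.008, -0.004, -1.0]]
ft_force: [0.0, 0.5, -4.2]
gripper_width: 0.0279
```

```bash
python3 - <<'E'
from h import *
rep(); tomove(98,11,.028)
s=wrist(); save(s,'w3.png')
E
```

```text
t 4.7 tcp [ 0.671  -0.0712  0.0868] bay [99.5 11.3] yaw-bay deg -0.57 F [ 0.   0.5 -4.2] w 0.0279 tilt [-0.008 -0.004 -1.   ]
need tool cm [-0.11  0.05  5.88]
```

View pics/w3.png

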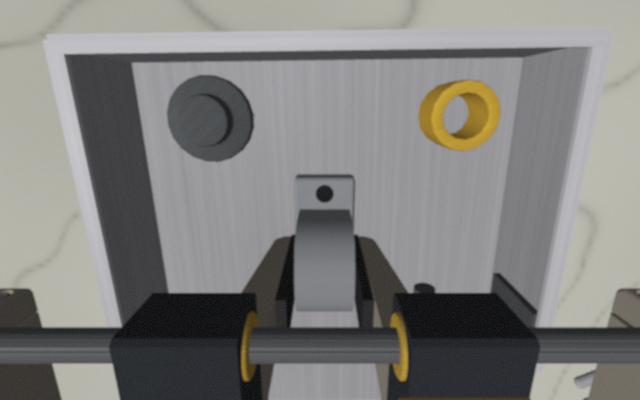

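The block is held upright at (325,245), with free floor below it between the flange (210,118) and the bush (460,115). Lowering.

>>> apply_moves([
  {"tx": 0, "ty": 0, "tz": 2, "ax": 0, "ay": 0.4, "az": 0},
  {"tx": 0, "ty": 0, "tz": 2, "ax": 0, "ay": 0, "az": 0},
  {"tx": 0, "ty": 0, "tz": 1, "ax": 0, "ay": 0, "az": 0},
  {"tx": 0, "ty": 0, "tz": 0, "ax": 0, "ay": 0, "az": 0},
])

```text
time_s: 5.15
ee_pos: [0.6664, -0.0705, 0.0364]
orientation: [[0.992, -0.122, -0.002], [-0.122, -0.992, 0.004], [-0.003, -0.003, -1.0]]
ft_force: [-0.6, 1.1, -3.9]
gripper_width: 0.0282
```

```bash
python3 - <<'E'
from h import *
rep(); tomove(98,11,.0277)
E
```

```text
t 5.15 tcp [ 0.6664 -0.0705  0.0364] bay [94.9 11.5] yaw-bay deg -0.63 F [-0.6  1.1 -3.9] w 0.0282 tilt [-0.003 -0.003 -1.   ]
need tool cm [0.32 0.05 0.87]
```

>>> apply_moves([
  {"tx": 0.2, "ty": 0, "tz": 0.4, "ax": 0, "ay": 0.2, "az": 0},
  {"tx": 0, "ty": 0, "tz": 0.3, "ax": 0, "ay": 0, "az": 0},
  {"tx": 0, "ty": 0, "tz": 0.15, "ax": 0, "ay": 0, "az": 0},
  {"tx": 0, "ty": 0, "tz": 0, "ax": 0, "ay": 0, "az": 0},
])

```text
time_s: 5.55
ee_pos: [0.669, -0.0707, 0.0295]
orientation: [[0.992, -0.123, 0.003], [-0.123, -0.992, 0.003], [0.003, -0.004, -1.0]]
ft_force: [-0.2, 0.4, -4.5]
gripper_width: 0.0281
```

```bash
python3 - <<'E'
from h import *
rep(); tomove(98,11,.0277)
E
```

```text
t 5.55 tcp [ 0.669  -0.0707  0.0295] bay [97.5 11.5] yaw-bay deg -0.64 F [-0.2  0.4 -4.5] w 0.0281 tilt [ 0.003 -0.004 -1.   ]
need tool cm [0.05 0.05 0.18]
```

>>> apply_moves([
  {"tx": 0, "ty": 0, "tz": 0.15, "ax": 0, "ay": 0, "az": 0},
  {"tx": 0, "ty": 0, "tz": 0.1, "ax": 0, "ay": 0, "az": 0},
  {"tx": 0, "ty": 0, "tz": 0.1, "ax": 0, "ay": 0, "az": 0},
])

```text
time_s: 5.85
ee_pos: [0.6697, -0.0708, 0.0277]
orientation: [[0.992, -0.123, 0.005], [-0.123, -0.992, 0.003], [0.004, -0.004, -1.0]]
ft_force: [-6.2, 1.0, 13.0]
gripper_width: 0.0281
```

>>> apply_moves([
  {"tx": 0, "ty": 0, "tz": 0, "ax": 0, "ay": 0, "az": 0},
  {"tx": 0, "ty": 0, "tz": 0, "ax": 0, "ay": 0, "az": 0},
  {"tx": 0, "ty": 0, "tz": 0, "ax": 0, "ay": 0, "az": 0},
], claw=6)

```text
time_s: 6.15
ee_pos: [0.6713, -0.0709, 0.0293]
orientation: [[0.992, -0.123, 0.008], [-0.123, -0.992, 0.003], [0.008, -0.004, -1.0]]
ft_force: [0.3, -0.6, 0.6]
gripper_width: 0.0497
```

>>> apply_moves([
  {"tx": 0, "ty": 0, "tz": -1.5, "ax": 0, "ay": 0, "az": 0},
  {"tx": 0, "ty": 0, "tz": -3, "ax": 0, "ay": 0, "az": 0},
  {"tx": 0, "ty": 0, "tz": -4, "ax": 0, "ay": 0, "az": 0},
  {"tx": 0, "ty": 0, "tz": -4, "ax": 0, "ay": 0, "az": 0},
])

```text
time_s: 6.55
ee_pos: [0.667, -0.071, 0.1547]
orientation: [[0.992, -0.123, -0.002], [-0.123, -0.992, 0.004], [-0.002, -0.003, -1.0]]
ft_force: [0.6, -0.0, 0.4]
gripper_width: 0.06
```

```bash
python3 - <<'E'
from h import *
rep()
s=wrist(); save(s,'w4.png')
E
```

```text
t 6.55 tcp [ 0.667  -0.071   0.1547] bay [95.4 11.1] yaw-bay deg -0.64 F [ 0.6 -0.   0.4] w 0.06 tilt [-0.002 -0.003 -1.   ]
```

View pics/w4.png

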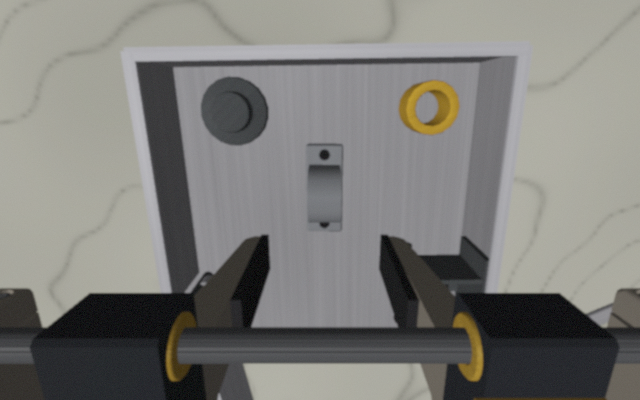

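Block stands at (325,190), clear of flange, bush and gateway. Next I work out the gate angle and where the fingers start.

```bash
cat >> h.py <<'E'
def tcp_for(a,r,yaw=10,gap=0):
    f=np.radians(yaw);n=np.array([np.cos(a),-np.sin(a)]);e=np.array([-np.sin(a),-np.cos(a)])
    K=np.array([0,130])+r*e-(6+gap)*n
    R=np.array([[np.cos(f),-np.sin(f)],[np.sin(f),np.cos(f)]])
    return K-R@np.array([10,-18])
E
python3 - <<'E'
from h import *
import pickle
from fit import S
s=pickle.load(open('scene0.pkl','rb'))
for n,uv,z in [('tin',(364,127),.085),('carton',(335,112),.06)]: print(n,w2b(onz(s,*uv,z)))
w=pickle.load(open('w1.pkl','rb'))
print('edge outer top', w2b(onz(w,118,283,.076)))
for a in [1.4,1.2,.9,.6,.3,.15,0]: print(a,tcp_for(a,207).round(0))
print(tcp_for(1.4,195,10,25)); rep(); tomove(*tcp_for(1.4,195,10,25),.15)
E
```

```text
tin [ 11.92708909 423.45444642]
carton [-128.77256716  483.4395098 ]
edge outer top [-212.44710462   96.53848817]
1.4 [-218.  117.]
1.2 [-208.   77.]
0.9 [-179.   22.]
0.6 [-135.  -21.]
0.3 [-80. -50.]
0.15 [-50. -58.]
0 [-19. -61.]
[-210.40542351  143.39540654]
t 6.6 tcp [ 0.6707 -0.0714  0.1625] bay [99.2 11.1] yaw-bay deg -0.64 F [1.7 0.6 4.8] w 0.0603 tilt [ 0.007 -0.004 -1.   ]
need tool cm [-31.12 -12.88   1.06]
```

>>> apply_moves([
  {"tx": -4.5, "ty": -1.85, "tz": 0, "ax": 0, "ay": 0, "az": 0},
  {"tx": -4.5, "ty": -1.85, "tz": 0, "ax": 0, "ay": 0, "az": 0},
  {"tx": -4.5, "ty": -1.85, "tz": 0, "ax": 0, "ay": 0, "az": 0},
  {"tx": -4.5, "ty": -1.85, "tz": 0, "ax": 0, "ay": 0, "az": 0},
  {"tx": -4.5, "ty": -1.85, "tz": 0, "ax": 0, "ay": 0, "az": 0},
], claw=0)

```text
time_s: 7.1
ee_pos: [0.4616, 0.0486, 0.1675]
orientation: [[0.992, -0.127, 0.027], [-0.127, -0.992, 0.002], [0.026, -0.005, -1.0]]
ft_force: [0.7, 0.7, -0.9]
gripper_width: 0.0221
```

>>> apply_moves([
  {"tx": -4.5, "ty": -1.85, "tz": 0, "ax": 0, "ay": 0, "az": 0},
  {"tx": -4, "ty": -1.85, "tz": 0, "ax": 0, "ay": 0, "az": 0},
  {"tx": 0, "ty": 0, "tz": 0, "ax": 0, "ay": 0, "az": -5.3},
  {"tx": 0, "ty": 0, "tz": 0, "ax": 0, "ay": 0, "az": -5.3},
  {"tx": 0, "ty": 0, "tz": 0, "ax": 0, "ay": 0, "az": 0},
])

```text
time_s: 7.6
ee_pos: [0.3738, 0.0996, 0.1691]
orientation: [[0.997, 0.066, 0.032], [0.066, -0.998, 0.004], [0.032, -0.002, -0.999]]
ft_force: [0.1, 0.5, -0.3]
gripper_width: 0.0006
```

```bash
python3 - <<'E'
from h import *
rep(); tomove(*tcp_for(1.4,195,10,25),.035)
s=snapshot('side'); save(s,'s5.png')
c=s['img'][130:262,255:445,::-1]
cv2.imwrite('pics/s5c.png',cv2.resize(c,None,fx=4.2,fy=4.2,interpolation=cv2.INTER_CUBIC)[:600,:800])
E
```

```text
t 7.6 tcp [0.3738 0.0996 0.1691] bay [-214.9  147.9] yaw-bay deg 10.19 F [ 0.1  0.5 -0.3] w 0.0006 tilt [ 0.032 -0.002 -0.999]
need tool cm [-0.07  0.56 13.41]
```

View pics/s5.png

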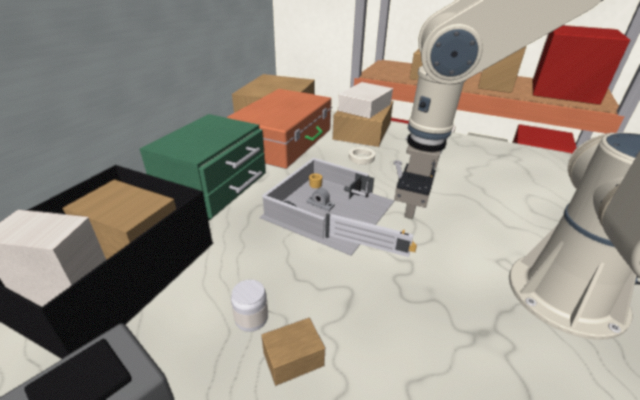

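The closed fingers (410,212) hang above and to the left of the gate end. Levelling the tool, then lowering.

>>> apply_moves([
  {"tx": 0, "ty": 0, "tz": 0, "ax": 0, "ay": -1.8, "az": 0},
  {"tx": 0, "ty": 0.2, "tz": 3, "ax": 0, "ay": 0, "az": 0},
  {"tx": 0, "ty": 0, "tz": 3, "ax": 0, "ay": 0, "az": 0},
  {"tx": 0, "ty": 0, "tz": 3, "ax": 0, "ay": 0, "az": 0},
])

```text
time_s: 8.05
ee_pos: [0.3816, 0.0986, 0.0823]
orientation: [[0.999, 0.049, 0.014], [0.049, -0.999, 0.006], [0.014, -0.005, -1.0]]
ft_force: [0.2, -0.5, -0.9]
gripper_width: 0.0004
```

```bash
python3 - <<'E'
from h import *
rep(); tomove(*tcp_for(1.4,195,10,25),.035)
s=snapshot('side'); c=s['img'][130:262,255:445,::-1]
cv2.imwrite('pics/s6c.png',cv2.resize(c,None,fx=4.2,fy=4.2,interpolation=cv2.INTER_CUBIC)[:600,:800])
E
```

```text
t 8.05 tcp [0.3816 0.0986 0.0823] bay [-207.1  147.8] yaw-bay deg 9.23 F [ 0.2 -0.5 -0.9] w 0.0004 tilt [ 0.014 -0.005 -1.   ]
need tool cm [-0.47  0.41  4.72]
```

View pics/s6c.png

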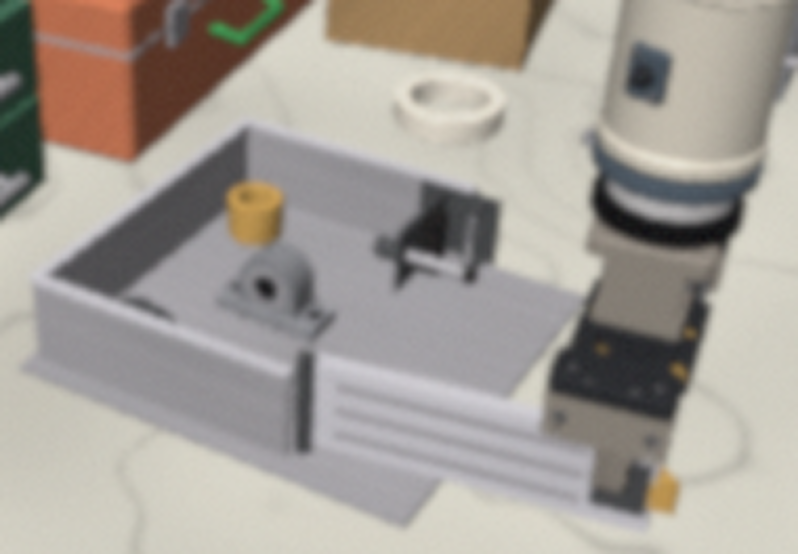

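The fingertips are on the outer side of the gate near its dark latch plate (≈610,490 in the crop). Lowering the rest of the way.

>>> apply_moves([
  {"tx": 0, "ty": 0.2, "tz": 2.4, "ax": 0, "ay": -0.8, "az": 0},
  {"tx": 0, "ty": 0, "tz": 2, "ax": 0, "ay": 0, "az": 0},
  {"tx": 0, "ty": 0, "tz": 0.3, "ax": 0, "ay": 0, "az": 0},
])

```text
time_s: 8.4
ee_pos: [0.3803, 0.0956, 0.0309]
orientation: [[0.999, 0.041, -0.007], [0.041, -0.999, 0.003], [-0.007, -0.004, -1.0]]
ft_force: [0.1, -0.5, 0.6]
gripper_width: 0.0004
```

```bash
python3 - <<'E'
from h import *
rep(); tomove(*tcp_for(1.4,195,10,0),.035); tomove(*tcp_for(1.2,200,10,0),.035)
E
```

```text
t 8.4 tcp [0.3803 0.0956 0.0309] bay [-207.9  144.6] yaw-bay deg 8.76 F [ 0.1 -0.5  0.6] w 0.0004 tilt [-0.007 -0.004 -1.   ]
need tool cm [-0.22  2.58 -0.42]
need tool cm [-0.37  6.57 -0.43]
```

>>> apply_moves([
  {"tx": 0, "ty": 1, "tz": -0.5, "ax": 0, "ay": 0.4, "az": 0},
  {"tx": 0, "ty": 1, "tz": 0, "ax": 0, "ay": 0, "az": -1},
  {"tx": 0, "ty": 1, "tz": 0, "ax": 0, "ay": 0, "az": 0},
  {"tx": 0, "ty": 1, "tz": 0, "ax": 0, "ay": 0, "az": 0},
  {"tx": 0, "ty": 1, "tz": 0, "ax": 0, "ay": 0, "az": 0},
])

```text
time_s: 8.9
ee_pos: [0.3858, 0.0426, 0.0408]
orientation: [[0.998, 0.056, 0.006], [0.056, -0.998, 0.004], [0.006, -0.004, -1.0]]
ft_force: [-0.4, 0.6, -0.0]
gripper_width: 0.0002
```

```bash
python3 - <<'E'
from h import *
rep(); 
for a in [1.2,1.0,.8]: print(a);tomove(*tcp_for(a,203,10,0),.037)
E
```

```text
t 8.9 tcp [0.3858 0.0426 0.0408] bay [-196.6   92.6] yaw-bay deg 9.61 F [-0.4  0.6 -0. ] w 0.0002 tilt [ 0.006 -0.004 -1.   ]
1.2
need tool cm [-1.01  1.3   0.37]
1.0
need tool cm [0.08 5.21 0.36]
0.8
need tool cm [1.93 8.82 0.36]
```

>>> apply_moves([
  {"tx": -0.5, "ty": 1.3, "tz": 0.1, "ax": 0, "ay": -0.4, "az": 0},
  {"tx": 0, "ty": 1.3, "tz": 0, "ax": 0, "ay": 0, "az": 0},
  {"tx": 0.2, "ty": 1.3, "tz": 0, "ax": 0, "ay": 0, "az": 0},
  {"tx": 0.4, "ty": 1.3, "tz": 0, "ax": 0, "ay": 0, "az": 0},
  {"tx": 0.5, "ty": 1.3, "tz": 0, "ax": 0, "ay": 0, "az": 0},
])

```text
time_s: 9.4
ee_pos: [0.3963, -0.0276, 0.042]
orientation: [[0.999, 0.052, 0.003], [0.052, -0.999, 0.004], [0.003, -0.004, -1.0]]
ft_force: [0.3, -0.3, -0.4]
gripper_width: -0.0001
```

```bash
python3 - <<'E'
from h import *
rep(); 
for a in [1.0,.8,.6,.4]: print(a);tomove(*tcp_for(a,204,10,0),.037)
s=snapshot('scene'); c=s['img'][120:325,190:395,::-1]
cv2.imwrite('pics/c7.png',cv2.resize(c,None,fx=2.9,fy=2.9,interpolation=cv2.INTER_CUBIC)[:600,:800])
E
```

```text
t 9.4 tcp [ 0.3963 -0.0276  0.042 ] bay [-178.4   24. ] yaw-bay deg 9.41 F [ 0.3 -0.3 -0.4] w -0.0001 tilt [ 0.003 -0.004 -1.   ]
1.0
need tool cm [-0.66 -1.81  0.51]
0.8
need tool cm [1.21 1.81 0.5 ]
0.6
need tool cm [3.76 4.99 0.5 ]
0.4
need tool cm [6.9  7.59 0.5 ]
```

View pics/c7.png

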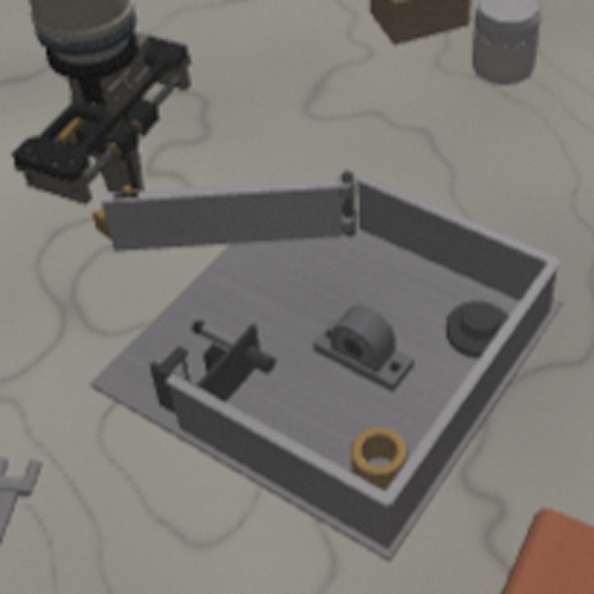

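The gate follows the fingers, now at about 0.95 rad with the contact near its free end. The block stands alone inside the bay at ≈(365,345).

>>> apply_moves([
  {"tx": 0.7, "ty": 1.2, "tz": 0.2, "ax": 0, "ay": 0, "az": 0},
  {"tx": 0.9, "ty": 1.1, "tz": 0.1, "ax": 0, "ay": 0, "az": 0},
  {"tx": 1, "ty": 1.1, "tz": 0, "ax": 0, "ay": 0, "az": 0},
  {"tx": 1, "ty": 1, "tz": 0, "ax": 0, "ay": 0, "az": 0},
  {"tx": 1.1, "ty": 1, "tz": 0, "ax": 0, "ay": 0, "az": 0},
])

```text
time_s: 9.95
ee_pos: [0.4486, -0.0841, 0.04]
orientation: [[0.999, 0.049, 0.003], [0.049, -0.999, 0.003], [0.003, -0.003, -1.0]]
ft_force: [-0.4, 0.2, 0.3]
gripper_width: 0.0002
```

```bash
python3 - <<'E'
from h import *
rep(); 
for a in [.6,.5,.4,.3]: print(a);tomove(*tcp_for(a,205,10,0),.038)
E
```

```text
t 9.95 tcp [ 0.4486 -0.0841  0.04  ] bay [-120.1  -26.3] yaw-bay deg 9.23 F [-0.4  0.2  0.3] w 0.0002 tilt [ 0.003 -0.003 -1.   ]
0.6
need tool cm [-1.23 -0.86  0.2 ]
0.5
need tool cm [0.28 0.53 0.2 ]
0.4
need tool cm [1.92 1.75 0.2 ]
0.3
need tool cm [3.68 2.81 0.21]
```

>>> apply_moves([
  {"tx": 0.9, "ty": 0.8, "tz": 0, "ax": 0, "ay": 0, "az": 0},
  {"tx": 0.9, "ty": 0.7, "tz": 0.1, "ax": 0, "ay": 0, "az": 0},
  {"tx": 0.8, "ty": 0.5, "tz": 0, "ax": 0, "ay": 0, "az": 0},
  {"tx": 0.6, "ty": 0.4, "tz": 0, "ax": 0, "ay": 0, "az": 0},
])

```text
time_s: 10.35
ee_pos: [0.4862, -0.1092, 0.039]
orientation: [[0.999, 0.049, 0.004], [0.049, -0.999, 0.003], [0.004, -0.003, -1.0]]
ft_force: [0.2, 1.5, -0.7]
gripper_width: 0.0005
```

```bash
python3 - <<'E'
from h import *
rep(); 
for a in [.3,.2,.1,0]: print(a);tomove(*tcp_for(a,205,10,0),.038)
s=snapshot('scene'); c=s['img'][120:325,190:395,::-1]
cv2.imwrite('pics/c8.png',cv2.resize(c,None,fx=2.9,fy=2.9,interpolation=cv2.INTER_CUBIC)[:600,:800])
E
```

```text
t 10.35 tcp [ 0.4862 -0.1092  0.039 ] bay [-80. -47.] yaw-bay deg 9.19 F [ 0.2  1.5 -0.7] w 0.0005 tilt [ 0.004 -0.003 -1.   ]
0.3
need tool cm [0.05 0.11 0.1 ]
0.2
need tool cm [1.9  0.99 0.1 ]
0.1
need tool cm [3.84 1.67 0.11]
0
need tool cm [5.83 2.16 0.12]
```

View pics/c8.png

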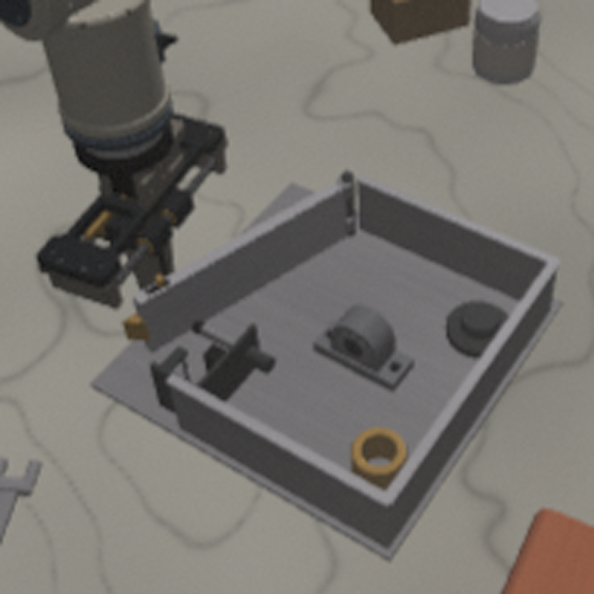

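>>> apply_moves([
  {"tx": 0.6, "ty": 0.3, "tz": 0.1, "ax": 0, "ay": 0, "az": 0},
  {"tx": 0.6, "ty": 0.3, "tz": 0, "ax": 0, "ay": 0, "az": 0},
  {"tx": 0.5, "ty": 0.2, "tz": 0, "ax": 0, "ay": 0, "az": 0},
])

```text
time_s: 10.7
ee_pos: [0.5049, -0.1166, 0.0379]
orientation: [[0.999, 0.049, 0.004], [0.049, -0.999, 0.003], [0.004, -0.003, -1.0]]
ft_force: [-0.4, -0.8, -0.9]
gripper_width: 0.0007
```

```bash
python3 - <<'E'
from h import *
rep(); 
for a in [.2,.1,0]: print(a);tomove(*tcp_for(a,205,10,0),.038)
E
```

```text
t 10.7 tcp [ 0.5049 -0.1166  0.0379] bay [-60.5 -52.4] yaw-bay deg 9.22 F [-0.4 -0.8 -0.9] w 0.0007 tilt [ 0.004 -0.003 -1.   ]
0.2
need tool cm [ 0.07  0.15 -0.01]
0.1
need tool cm [ 2.    0.83 -0.01]
0
need tool cm [3.99 1.32 0.  ]
```

>>> apply_moves([
  {"tx": 0.3, "ty": 0.15, "tz": 0, "ax": 0, "ay": 0, "az": 0},
  {"tx": 0.3, "ty": 0.15, "tz": 0, "ax": 0, "ay": 0, "az": 0},
  {"tx": 0.3, "ty": 0.15, "tz": 0, "ax": 0, "ay": 0, "az": 0},
])

```text
time_s: 11.0
ee_pos: [0.5141, -0.1203, 0.0377]
orientation: [[0.999, 0.049, 0.002], [0.049, -0.999, 0.004], [0.002, -0.004, -1.0]]
ft_force: [-1.7, 1.9, 1.0]
gripper_width: 0.0005
```

>>> apply_moves([
  {"tx": 0.25, "ty": 0.1, "tz": 0, "ax": 0, "ay": 0, "az": 0},
  {"tx": 0.25, "ty": 0.1, "tz": 0, "ax": 0, "ay": 0, "az": 0},
])

```text
time_s: 11.2
ee_pos: [0.519, -0.1219, 0.0375]
orientation: [[0.999, 0.05, 0.001], [0.05, -0.999, 0.005], [0.001, -0.005, -1.0]]
ft_force: [-2.8, 1.2, 1.1]
gripper_width: 0.0004
```

```bash
python3 - <<'E'
from h import *
rep(); 
for a in [.1,.05,0]: print(a);tomove(*tcp_for(a,207,10,0),.038)
E
```

```text
t 11.2 tcp [ 0.519  -0.1219  0.0375] bay [-45.9 -56. ] yaw-bay deg 9.24 F [-2.8  1.2  1.1] w 0.0004 tilt [ 0.001 -0.005 -1.   ]
0.1
need tool cm [ 0.57  0.43 -0.05]
0.05
need tool cm [ 1.57  0.71 -0.05]
0
need tool cm [ 2.58  0.93 -0.05]
```

>>> apply_moves([
  {"tx": 0.2, "ty": 0.05, "tz": 0, "ax": 0, "ay": 0, "az": 0},
])

```text
time_s: 11.3
ee_pos: [0.5211, -0.1223, 0.0375]
orientation: [[0.999, 0.049, 0.001], [0.049, -0.999, 0.005], [0.001, -0.005, -1.0]]
ft_force: [-2.2, 1.2, 1.3]
gripper_width: 0.0004
```

>>> apply_moves([
  {"tx": 0.2, "ty": 0.05, "tz": 0, "ax": 0, "ay": 0, "az": 0},
])

```text
time_s: 11.4
ee_pos: [0.523, -0.1228, 0.0375]
orientation: [[0.999, 0.05, 0.0], [0.05, -0.999, 0.005], [0.001, -0.005, -1.0]]
ft_force: [-3.0, 1.2, 0.8]
gripper_width: 0.0004
```

>>> apply_moves([
  {"tx": 0.15, "ty": 0.05, "tz": 0, "ax": 0, "ay": 0, "az": 0},
])

```text
time_s: 11.5
ee_pos: [0.5246, -0.1233, 0.0375]
orientation: [[0.999, 0.05, 0.0], [0.05, -0.999, 0.005], [0.0, -0.005, -1.0]]
ft_force: [-2.4, 1.6, 1.3]
gripper_width: 0.0004
```

>>> apply_moves([
  {"tx": 0.15, "ty": 0.05, "tz": 0, "ax": 0, "ay": 0, "az": 0},
])

```text
time_s: 11.6
ee_pos: [0.5261, -0.1237, 0.0375]
orientation: [[0.999, 0.05, -0.0], [0.05, -0.999, 0.005], [0.0, -0.005, -1.0]]
ft_force: [-2.5, 2.4, 1.3]
gripper_width: 0.0003
```

>>> apply_moves([
  {"tx": 0.15, "ty": 0.05, "tz": 0, "ax": 0, "ay": 0, "az": 0},
])

```text
time_s: 11.7
ee_pos: [0.5277, -0.1241, 0.0375]
orientation: [[0.999, 0.05, -0.0], [0.05, -0.999, 0.005], [0.0, -0.005, -1.0]]
ft_force: [-1.9, 2.1, 1.5]
gripper_width: 0.0002
```

>>> apply_moves([
  {"tx": 0.15, "ty": 0, "tz": 0, "ax": 0, "ay": 0, "az": 0},
])

```text
time_s: 11.8
ee_pos: [0.5292, -0.1242, 0.0375]
orientation: [[0.999, 0.05, -0.0], [0.05, -0.999, 0.005], [-0.0, -0.005, -1.0]]
ft_force: [-2.7, -1.5, 2.0]
gripper_width: 0.0002
```

>>> apply_moves([
  {"tx": 0.15, "ty": 0, "tz": 0, "ax": 0, "ay": 0, "az": 0},
])

```text
time_s: 11.9
ee_pos: [0.5307, -0.1244, 0.0375]
orientation: [[0.999, 0.05, -0.001], [0.05, -0.999, 0.004], [-0.0, -0.004, -1.0]]
ft_force: [-2.9, -1.6, 0.7]
gripper_width: 0.0008
```

>>> apply_moves([
  {"tx": 0.12, "ty": 0, "tz": 0, "ax": 0, "ay": 0, "az": 0},
])

```text
time_s: 12.0
ee_pos: [0.5318, -0.1245, 0.0374]
orientation: [[0.999, 0.05, -0.001], [0.05, -0.999, 0.004], [-0.001, -0.004, -1.0]]
ft_force: [-3.2, -1.9, 1.3]
gripper_width: 0.0003
```

>>> apply_moves([
  {"tx": 0.12, "ty": 0, "tz": 0, "ax": 0, "ay": 0, "az": 0},
])

```text
time_s: 12.1
ee_pos: [0.5329, -0.1246, 0.0374]
orientation: [[0.999, 0.05, -0.001], [0.05, -0.999, 0.004], [-0.001, -0.004, -1.0]]
ft_force: [-2.8, -1.7, 0.7]
gripper_width: 0.0005
```

>>> apply_moves([
  {"tx": 0.12, "ty": 0, "tz": 0, "ax": 0, "ay": 0, "az": 0},
])

```text
time_s: 12.2
ee_pos: [0.5341, -0.1246, 0.0373]
orientation: [[0.999, 0.05, -0.001], [0.05, -0.999, 0.004], [-0.001, -0.004, -1.0]]
ft_force: [-2.9, -0.8, 1.4]
gripper_width: 0.0005
```

```bash
python3 - <<'E'
from h import *
rep(); 
for a in [.05,0]: print(a);tomove(*tcp_for(a,207,10,0),.038)
s=snapshot('scene'); c=s['img'][120:325,190:395,::-1]
cv2.imwrite('pics/c9.png',cv2.resize(c,None,fx=2.9,fy=2.9,interpolation=cv2.INTER_CUBIC)[:600,:800])
E
```

```text
t 12.2 tcp [ 0.5341 -0.1246  0.0373] bay [-30.6 -57. ] yaw-bay deg 9.25 F [-2.9 -0.8  1.4] w 0.0005 tilt [-0.001 -0.004 -1.   ]
0.05
need tool cm [ 0.07  0.36 -0.07]
0
need tool cm [ 1.08  0.58 -0.07]
```

View pics/c9.png

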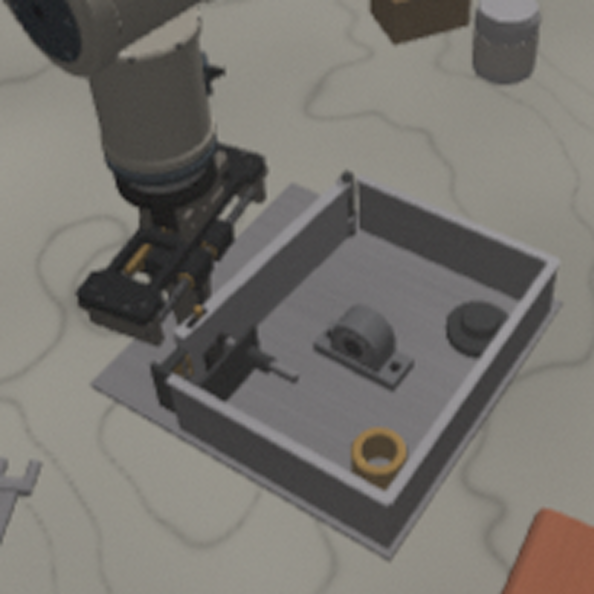

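The gate is at ≈0.05 rad with no ramp force yet. Continuing in 1 mm steps.

>>> apply_moves([
  {"tx": 0.1, "ty": 0, "tz": 0, "ax": 0, "ay": 0, "az": 0},
])

```text
time_s: 12.35
ee_pos: [0.5352, -0.1246, 0.0373]
orientation: [[0.999, 0.05, -0.002], [0.05, -0.999, 0.004], [-0.001, -0.004, -1.0]]
ft_force: [-4.1, -2.3, 1.5]
gripper_width: 0.0004
```

>>> apply_moves([
  {"tx": 0.1, "ty": 0, "tz": 0, "ax": 0, "ay": 0, "az": 0},
])

```text
time_s: 12.45
ee_pos: [0.5362, -0.1246, 0.0372]
orientation: [[0.999, 0.05, -0.002], [0.05, -0.999, 0.004], [-0.002, -0.004, -1.0]]
ft_force: [-3.6, -1.5, 1.8]
gripper_width: 0.0006
```

>>> apply_moves([
  {"tx": 0.1, "ty": 0, "tz": 0, "ax": 0, "ay": 0, "az": 0},
])

```text
time_s: 12.55
ee_pos: [0.5372, -0.1245, 0.0372]
orientation: [[0.999, 0.05, -0.002], [0.05, -0.999, 0.004], [-0.002, -0.004, -1.0]]
ft_force: [-3.4, -1.6, 0.9]
gripper_width: 0.0004
```

>>> apply_moves([
  {"tx": 0.1, "ty": 0, "tz": 0, "ax": 0, "ay": 0, "az": 0},
])

```text
time_s: 12.65
ee_pos: [0.5375, -0.1245, 0.0371]
orientation: [[0.999, 0.05, -0.003], [0.05, -0.999, 0.004], [-0.003, -0.004, -1.0]]
ft_force: [-6.5, -4.0, 4.3]
gripper_width: 0.0003
```

>>> apply_moves([
  {"tx": 0.1, "ty": 0, "tz": 0, "ax": 0, "ay": 0, "az": 0},
])

```text
time_s: 12.75
ee_pos: [0.5375, -0.1245, 0.037]
orientation: [[0.999, 0.05, -0.005], [0.05, -0.999, 0.004], [-0.005, -0.004, -1.0]]
ft_force: [-8.6, -3.1, 5.8]
gripper_width: 0.0005
```

Contact: the fingers stopped and the force rose to about 9 N, which should be the tongue on the strike. I'll press a little further in small steps, keeping the tool level.

>>> apply_moves([
  {"tx": 0.12, "ty": 0, "tz": -0.03, "ax": 0, "ay": 0.1, "az": 0},
])

```text
time_s: 12.85
ee_pos: [0.5375, -0.1245, 0.037]
orientation: [[0.999, 0.05, -0.006], [0.05, -0.999, 0.004], [-0.006, -0.004, -1.0]]
ft_force: [-7.1, -2.5, 2.6]
gripper_width: 0.0001
```

>>> apply_moves([
  {"tx": 0.13, "ty": 0, "tz": -0.03, "ax": 0, "ay": 0.1, "az": 0},
])

```text
time_s: 12.95
ee_pos: [0.5375, -0.1245, 0.0371]
orientation: [[0.999, 0.05, -0.007], [0.05, -0.999, 0.004], [-0.007, -0.005, -1.0]]
ft_force: [-7.0, -2.5, 1.8]
gripper_width: 0.0004
```

>>> apply_moves([
  {"tx": 0.18, "ty": 0, "tz": 0, "ax": 0, "ay": 0, "az": 0},
])

```text
time_s: 13.05
ee_pos: [0.5378, -0.1244, 0.0369]
orientation: [[0.999, 0.05, -0.01], [0.05, -0.999, 0.004], [-0.009, -0.005, -1.0]]
ft_force: [-8.0, -3.3, 5.9]
gripper_width: 0.0004
```

>>> apply_moves([
  {"tx": 0.2, "ty": 0, "tz": 0, "ax": 0, "ay": 0, "az": 0},
])

```text
time_s: 13.15
ee_pos: [0.5384, -0.1243, 0.0368]
orientation: [[0.999, 0.05, -0.012], [0.05, -0.999, 0.004], [-0.012, -0.005, -1.0]]
ft_force: [-8.5, -3.5, 6.3]
gripper_width: 0.0002
```

>>> apply_moves([
  {"tx": 0.2, "ty": 0, "tz": -0.03, "ax": 0, "ay": 0.2, "az": 0},
])

```text
time_s: 13.25
ee_pos: [0.5389, -0.1244, 0.0369]
orientation: [[0.999, 0.05, -0.012], [0.05, -0.999, 0.005], [-0.012, -0.005, -1.0]]
ft_force: [-8.6, -3.7, 2.9]
gripper_width: 0.0005
```

>>> apply_moves([
  {"tx": 0.2, "ty": 0, "tz": -0.03, "ax": 0, "ay": 0.2, "az": 0},
])

```text
time_s: 13.35
ee_pos: [0.5392, -0.1244, 0.0369]
orientation: [[0.999, 0.05, -0.012], [0.05, -0.999, 0.005], [-0.012, -0.005, -1.0]]
ft_force: [-8.5, -5.1, 2.3]
gripper_width: 0.0005
```

```bash
python3 - <<'E'
from h import *
rep()
E
```

```text
t 13.35 tcp [ 0.5392 -0.1244  0.0369] bay [-25.6 -56.3] yaw-bay deg 9.29 F [-8.5 -5.1  2.3] w 0.0005 tilt [-0.012 -0.005 -1.   ]
```

>>> apply_moves([
  {"tx": 0.22, "ty": 0.06, "tz": 0, "ax": 0, "ay": 0.2, "az": 0},
])

```text
time_s: 13.45
ee_pos: [0.5398, -0.1247, 0.0367]
orientation: [[0.999, 0.05, -0.011], [0.05, -0.999, 0.006], [-0.011, -0.006, -1.0]]
ft_force: [-9.3, 1.3, 8.9]
gripper_width: 0.0007
```

>>> apply_moves([
  {"tx": 0.22, "ty": 0.06, "tz": 0, "ax": 0, "ay": 0.2, "az": 0},
])

```text
time_s: 13.55
ee_pos: [0.5405, -0.1248, 0.0366]
orientation: [[0.999, 0.05, -0.011], [0.05, -0.999, 0.007], [-0.011, -0.007, -1.0]]
ft_force: [-8.5, 2.1, 8.4]
gripper_width: 0.0006
```

>>> apply_moves([
  {"tx": 0.22, "ty": 0.04, "tz": -0.04, "ax": 0, "ay": 0.2, "az": 0},
])

```text
time_s: 13.65
ee_pos: [0.5409, -0.1247, 0.0368]
orientation: [[0.999, 0.05, -0.011], [0.05, -0.999, 0.008], [-0.011, -0.008, -1.0]]
ft_force: [-9.6, -1.9, 4.0]
gripper_width: 0.0005
```

>>> apply_moves([
  {"tx": 0.22, "ty": 0.03, "tz": -0.03, "ax": 0, "ay": 0.2, "az": 0},
])

```text
time_s: 13.75
ee_pos: [0.5411, -0.1247, 0.0367]
orientation: [[0.999, 0.05, -0.011], [0.05, -0.999, 0.008], [-0.011, -0.009, -1.0]]
ft_force: [-9.7, -2.6, 4.8]
gripper_width: 0.0004
```

>>> apply_moves([
  {"tx": 0.22, "ty": 0.03, "tz": -0.03, "ax": 0, "ay": 0.2, "az": 0},
])

```text
time_s: 13.85
ee_pos: [0.5414, -0.1247, 0.0367]
orientation: [[0.999, 0.05, -0.012], [0.05, -0.999, 0.009], [-0.011, -0.01, -1.0]]
ft_force: [-10.1, -3.4, 4.5]
gripper_width: 0.0001
```

>>> apply_moves([
  {"tx": 0.24, "ty": 0.03, "tz": -0.03, "ax": -0.1, "ay": 0.2, "az": 0},
])

```text
time_s: 13.95
ee_pos: [0.5417, -0.1248, 0.0367]
orientation: [[0.999, 0.05, -0.012], [0.05, -0.999, 0.008], [-0.012, -0.008, -1.0]]
ft_force: [-10.3, -3.4, 6.1]
gripper_width: 0.0007
```

>>> apply_moves([
  {"tx": 0.24, "ty": 0.04, "tz": -0.03, "ax": -0.1, "ay": 0.2, "az": 0},
])

```text
time_s: 14.05
ee_pos: [0.542, -0.1249, 0.0367]
orientation: [[0.999, 0.05, -0.013], [0.05, -0.999, 0.007], [-0.012, -0.007, -1.0]]
ft_force: [-9.6, -1.3, 5.4]
gripper_width: 0.0004
```

>>> apply_moves([
  {"tx": 0.24, "ty": 0.04, "tz": -0.03, "ax": -0.1, "ay": 0.2, "az": 0},
])

```text
time_s: 14.15
ee_pos: [0.5423, -0.125, 0.0367]
orientation: [[0.999, 0.05, -0.013], [0.05, -0.999, 0.006], [-0.013, -0.006, -1.0]]
ft_force: [-9.9, -1.4, 5.2]
gripper_width: 0.0007
```

>>> apply_moves([
  {"tx": 0.26, "ty": 0.04, "tz": -0.05, "ax": 0, "ay": 0.2, "az": 0},
])

```text
time_s: 14.25
ee_pos: [0.5425, -0.125, 0.0368]
orientation: [[0.999, 0.05, -0.014], [0.05, -0.999, 0.007], [-0.014, -0.007, -1.0]]
ft_force: [-11.2, -2.6, 3.8]
gripper_width: 0.0002
```

>>> apply_moves([
  {"tx": 0.26, "ty": 0.04, "tz": -0.04, "ax": 0, "ay": 0.2, "az": 0},
])

```text
time_s: 14.35
ee_pos: [0.5428, -0.125, 0.0367]
orientation: [[0.999, 0.05, -0.015], [0.05, -0.999, 0.007], [-0.015, -0.008, -1.0]]
ft_force: [-10.8, -1.7, 5.1]
gripper_width: 0.0006
```

>>> apply_moves([
  {"tx": 0.26, "ty": 0.04, "tz": -0.04, "ax": 0, "ay": 0.2, "az": 0},
])

```text
time_s: 14.45
ee_pos: [0.543, -0.125, 0.0367]
orientation: [[0.999, 0.05, -0.016], [0.05, -0.999, 0.008], [-0.016, -0.009, -1.0]]
ft_force: [-10.5, -1.4, 7.1]
gripper_width: 0.0005
```

>>> apply_moves([
  {"tx": 0.26, "ty": 0.04, "tz": -0.04, "ax": 0, "ay": 0.2, "az": 0},
])

```text
time_s: 14.55
ee_pos: [0.5433, -0.1251, 0.0368]
orientation: [[0.999, 0.05, -0.017], [0.05, -0.999, 0.009], [-0.017, -0.01, -1.0]]
ft_force: [-11.3, -1.3, 5.2]
gripper_width: 0.0003
```

>>> apply_moves([
  {"tx": 0.28, "ty": 0.05, "tz": -0.05, "ax": 0, "ay": 0.4, "az": 0},
])

```text
time_s: 14.65
ee_pos: [0.5436, -0.1251, 0.0368]
orientation: [[0.999, 0.05, -0.015], [0.05, -0.999, 0.01], [-0.015, -0.011, -1.0]]
ft_force: [-11.3, -1.4, 5.5]
gripper_width: 0.0001
```

>>> apply_moves([
  {"tx": 0.28, "ty": 0.05, "tz": -0.05, "ax": -0.1, "ay": 0.4, "az": 0},
])

```text
time_s: 14.75
ee_pos: [0.5439, -0.1251, 0.0368]
orientation: [[0.999, 0.05, -0.013], [0.05, -0.999, 0.01], [-0.012, -0.01, -1.0]]
ft_force: [-10.9, -1.6, 5.1]
gripper_width: 0.0004
```

>>> apply_moves([
  {"tx": 0.28, "ty": 0.05, "tz": -0.05, "ax": -0.1, "ay": 0.4, "az": 0},
])

```text
time_s: 14.85
ee_pos: [0.5441, -0.1251, 0.0367]
orientation: [[0.999, 0.05, -0.011], [0.05, -0.999, 0.009], [-0.01, -0.01, -1.0]]
ft_force: [-10.9, -2.2, 5.3]
gripper_width: 0.0002
```

>>> apply_moves([
  {"tx": 0.28, "ty": 0.05, "tz": -0.05, "ax": -0.1, "ay": 0.4, "az": 0},
])

```text
time_s: 14.95
ee_pos: [0.5443, -0.1252, 0.0367]
orientation: [[0.999, 0.05, -0.009], [0.05, -0.999, 0.009], [-0.008, -0.009, -1.0]]
ft_force: [-10.9, -1.1, 5.8]
gripper_width: 0.0004
```

>>> apply_moves([
  {"tx": 0.3, "ty": 0.05, "tz": -0.06, "ax": -0.1, "ay": 0.3, "az": 0},
])

```text
time_s: 15.05
ee_pos: [0.5445, -0.1252, 0.0367]
orientation: [[0.999, 0.05, -0.008], [0.05, -0.999, 0.008], [-0.008, -0.008, -1.0]]
ft_force: [-11.1, -2.2, 3.7]
gripper_width: 0.0004
```

>>> apply_moves([
  {"tx": 0.3, "ty": 0.05, "tz": -0.05, "ax": -0.1, "ay": 0.3, "az": 0},
])

```text
time_s: 15.15
ee_pos: [0.5455, -0.1254, 0.0368]
orientation: [[0.999, 0.05, -0.007], [0.05, -0.999, 0.007], [-0.007, -0.007, -1.0]]
ft_force: [-5.4, -2.6, 1.2]
gripper_width: 0.0004
```

>>> apply_moves([
  {"tx": 0.3, "ty": 0.05, "tz": -0.05, "ax": -0.1, "ay": 0.3, "az": 0},
])

```text
time_s: 15.25
ee_pos: [0.5483, -0.1257, 0.0371]
orientation: [[0.999, 0.049, -0.002], [0.049, -0.999, 0.006], [-0.002, -0.006, -1.0]]
ft_force: [-3.1, 0.5, -0.8]
gripper_width: 0.0002
```

```bash
python3 - <<'E'
from h import *
rep()
s=snapshot('scene'); c=s['img'][190:290,200:300,::-1]
cv2.imwrite('pics/c10.png',cv2.resize(c,None,fx=5.9,fy=5.9,interpolation=cv2.INTER_CUBIC)[:600,:800])
E
```

```text
t 15.25 tcp [ 0.5483 -0.1257  0.0371] bay [-16.4 -56.5] yaw-bay deg 9.23 F [-3.1  0.5 -0.8] w 0.0002 tilt [-0.002 -0.006 -1.   ]
```

View pics/c10.png

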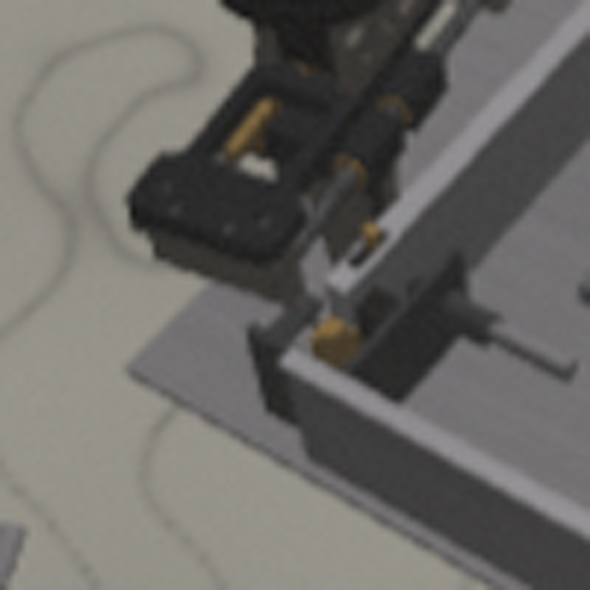

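The force dropped from 11 N to 3 N: the snap. The tongue (335,340) looks extended behind the strike. I'll press lightly to feel the stop.

>>> apply_moves([
  {"tx": 0.08, "ty": 0.02, "tz": 0, "ax": 0, "ay": 0, "az": 0},
])

```text
time_s: 15.4
ee_pos: [0.5491, -0.1256, 0.037]
orientation: [[0.999, 0.049, -0.002], [0.049, -0.999, 0.006], [-0.002, -0.006, -1.0]]
ft_force: [-3.8, -1.5, 1.2]
gripper_width: 0.0007
```

>>> apply_moves([
  {"tx": 0.08, "ty": 0.02, "tz": 0, "ax": 0, "ay": 0, "az": 0},
])

```text
time_s: 15.5
ee_pos: [0.5497, -0.1257, 0.0369]
orientation: [[0.999, 0.049, -0.003], [0.049, -0.999, 0.006], [-0.002, -0.006, -1.0]]
ft_force: [-6.0, -1.6, 2.5]
gripper_width: 0.0001
```

The stop is beginning to bite at 6 N. Backing off slowly.

>>> apply_moves([
  {"tx": -0.15, "ty": 0, "tz": 0, "ax": 0, "ay": 0, "az": 0},
])

```text
time_s: 15.6
ee_pos: [0.5485, -0.1257, 0.037]
orientation: [[0.999, 0.05, -0.002], [0.05, -0.999, 0.006], [-0.002, -0.006, -1.0]]
ft_force: [-2.5, 0.2, 1.2]
gripper_width: 0.0005
```

>>> apply_moves([
  {"tx": -0.2, "ty": 0, "tz": 0, "ax": 0, "ay": 0, "az": 0},
])

```text
time_s: 15.7
ee_pos: [0.5473, -0.1258, 0.0372]
orientation: [[0.999, 0.049, -0.001], [0.049, -0.999, 0.006], [-0.001, -0.006, -1.0]]
ft_force: [-0.3, -0.1, 0.1]
gripper_width: 0.0005
```

>>> apply_moves([
  {"tx": -0.3, "ty": 0, "tz": 0, "ax": 0, "ay": 0, "az": 0},
  {"tx": -0.5, "ty": 0, "tz": 0, "ax": 0, "ay": 0, "az": 0},
])

```text
time_s: 15.9
ee_pos: [0.5411, -0.1264, 0.0378]
orientation: [[0.999, 0.05, 0.003], [0.05, -0.999, 0.005], [0.003, -0.005, -1.0]]
ft_force: [-0.8, 0.5, 0.0]
gripper_width: 0.0003
```

>>> apply_moves([
  {"tx": -1.5, "ty": -0.5, "tz": 0, "ax": 0, "ay": 0, "az": 0},
  {"tx": -3, "ty": -1, "tz": 0, "ax": 0, "ay": 0, "az": 0},
  {"tx": -3, "ty": -1, "tz": 0, "ax": 0, "ay": 0, "az": 0},
])

```text
time_s: 16.2
ee_pos: [0.4676, -0.106, 0.0383]
orientation: [[0.999, 0.049, 0.011], [0.049, -0.999, 0.004], [0.011, -0.003, -1.0]]
ft_force: [0.2, 0.3, 0.1]
gripper_width: 0.0006
```

```bash
python3 - <<'E'
from h import *
rep()
s=snapshot('scene'); c=s['img'][150:325,190:395,::-1]
cv2.imwrite('pics/c11.png',cv2.resize(c,None,fx=3.4,fy=3.4,interpolation=cv2.INTER_CUBIC)[:600,:800])
c=s['img'][190:290,200:300,::-1]
cv2.imwrite('pics/c12.png',cv2.resize(c,None,fx=5.9,fy=5.9,interpolation=cv2.INTER_CUBIC)[:600,:800])
E
```

```text
t 16.2 tcp [ 0.4676 -0.106   0.0383] bay [-98.7 -46. ] yaw-bay deg 9.23 F [0.2 0.3 0.1] w 0.0006 tilt [ 0.011 -0.003 -1.   ]
```

View pics/c11.png

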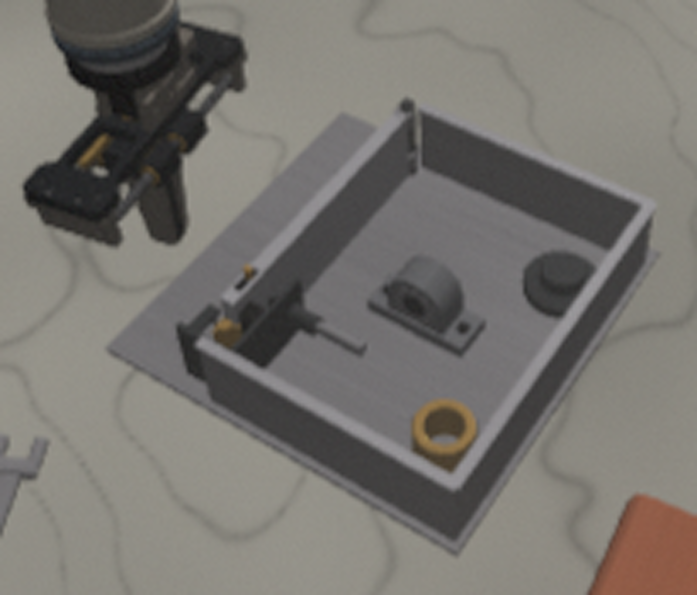

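View pics/c12.png

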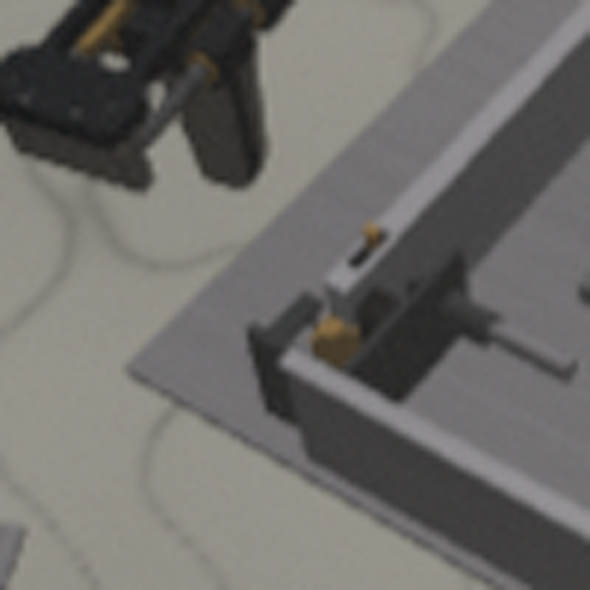

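The gate stays put with the robot clear. I'll raise up and check the stud and tongue from above.

>>> apply_moves([
  {"tx": -2, "ty": 0, "tz": -4, "ax": 0, "ay": -0.6, "az": 0},
  {"tx": -3, "ty": 1, "tz": -4, "ax": 0, "ay": 0, "az": 0},
  {"tx": -3, "ty": 1, "tz": -4, "ax": 0, "ay": 0, "az": 0},
  {"tx": 0, "ty": 1, "tz": -3, "ax": 0, "ay": 0, "az": 0},
  {"tx": 0, "ty": 0, "tz": 0, "ax": 0, "ay": 0, "az": 0},
])

```text
time_s: 16.75
ee_pos: [0.379, -0.1389, 0.1896]
orientation: [[0.999, 0.051, -0.01], [0.051, -0.999, 0.005], [-0.01, -0.005, -1.0]]
ft_force: [0.5, 0.5, -0.4]
gripper_width: 0.0002
```

>>> apply_moves([
  {"tx": 0, "ty": 0, "tz": 0, "ax": 0, "ay": 0, "az": 0},
  {"tx": 0, "ty": 0, "tz": 0, "ax": 0, "ay": 0, "az": 0},
  {"tx": 0, "ty": 0, "tz": 0, "ax": 0, "ay": 0, "az": 0},
  {"tx": 0, "ty": 0, "tz": 0, "ax": 0, "ay": 0, "az": 0},
  {"tx": 0, "ty": 0, "tz": 0, "ax": 0, "ay": 0, "az": 0},
])

```text
time_s: 17.25
ee_pos: [0.3782, -0.1378, 0.1867]
orientation: [[0.999, 0.051, -0.012], [0.052, -0.999, 0.006], [-0.012, -0.007, -1.0]]
ft_force: [-0.7, 0.1, 0.0]
gripper_width: 0.0004
```

```bash
python3 - <<'E'
from h import *
import pickle
rep()
s=wrist(); save(s,'w13.png'); pickle.dump(s,open('w13.pkl','wb'))
t=snapshot('side'); pickle.dump(t,open('side13.pkl','wb')); c=t['img'][130:262,255:445,::-1]
cv2.imwrite('pics/s13.png',cv2.resize(c,None,fx=4.2,fy=4.2,interpolation=cv2.INTER_CUBIC)[:600,:800])
E
```

```text
t 17.25 tcp [ 0.3782 -0.1378  0.1867] bay [-184.   -87.5] yaw-bay deg 9.36 F [-0.7  0.1  0. ] w 0.0004 tilt [-0.012 -0.007 -1.   ]
```

View pics/w13.png

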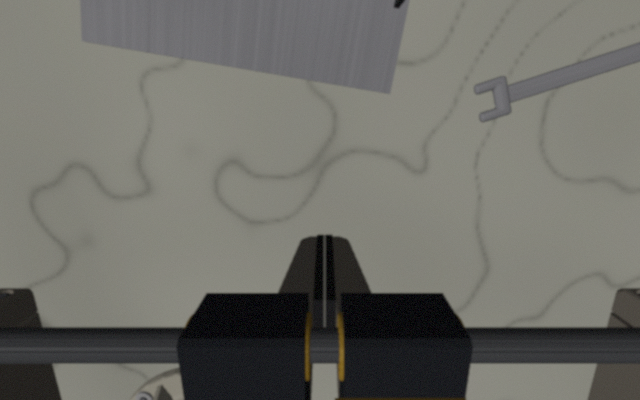

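View pics/s13.png

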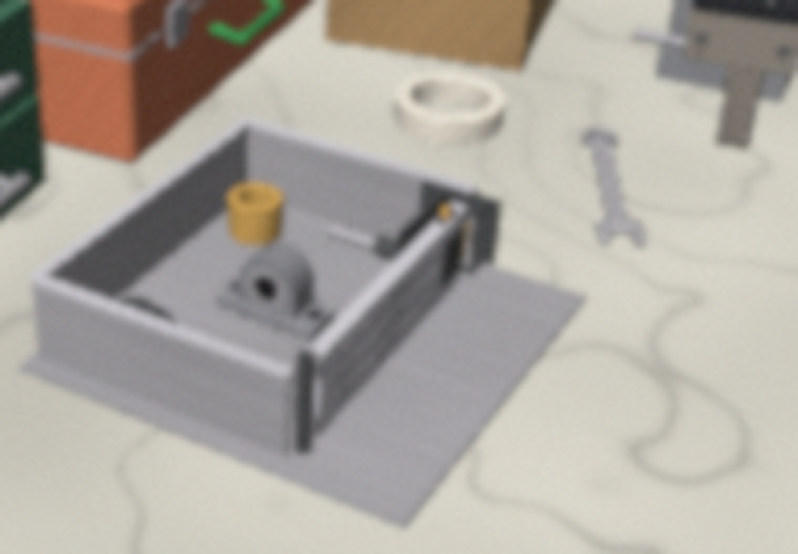

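The side view shows the gate shut, with the stud at ≈(445,210) and the block inside. As a numeric check I'll compare the gate angle and the stud's hinge distance with the start.

```bash
python3 - <<'E'
from h import *
import pickle
s0=pickle.load(open('scene0.pkl','rb')); s=snapshot('scene')
def orange(s,x0,x1,y0,y1):
    hsv=cv2.cvtColor(s['img'],cv2.COLOR_RGB2HSV); m=cv2.inRange(hsv,(10,110,60),(30,255,255)); k=np.zeros_like(m);k[y0:y1,x0:x1]=m[y0:y1,x0:x1]
    n,l,st,c=cv2.connectedComponentsWithStats(k); return [(st[i,4],c[i].round(1)) for i in range(1,n)]
for im,box in [(s0,(225,260,155,180)),(s,(240,285,215,265))]:
    for n,c in orange(im,*box):
        for z in (.08,.042):
            q=w2b(onz(im,*c,z)); print(n,c,z,q.round(1),'dist hinge',np.hypot(q[0],130-q[1]).round(1),'a',np.arctan2(-q[0],130-q[1]).round(3))
c=s['img'][200:260,235:295,::-1]
cv2.imwrite('pics/c14.png',cv2.resize(c,None,fx=9,fy=9,interpolation=cv2.INTER_CUBIC))
c=s0['img'][150:190,225:265,::-1]
cv2.imwrite('pics/c0e.png',cv2.resize(c,None,fx=9,fy=9,interpolation=cv2.INTER_CUBIC))
print(get_state()['time_s'])
E
```

```text
2 [244.  162.5] 0.08 [-199.7   97. ] dist hinge 202.4 a 1.407
2 [244.  162.5] 0.042 [-234.5  128.6] dist hinge 234.5 a 1.565
2 [262.5 229. ] 0.08 [ -0.7 -67.6] dist hinge 197.6 a 0.004
2 [262.5 229. ] 0.042 [-24.4 -45.1] dist hinge 176.8 a 0.139
9 [255.6 245.3] 0.08 [  16.3 -113.9] dist hinge 244.5 a -0.067
9 [255.6 245.3] 0.042 [ -6.5 -94. ] dist hinge 224.1 a 0.029
17.4
```

View pics/c14.png

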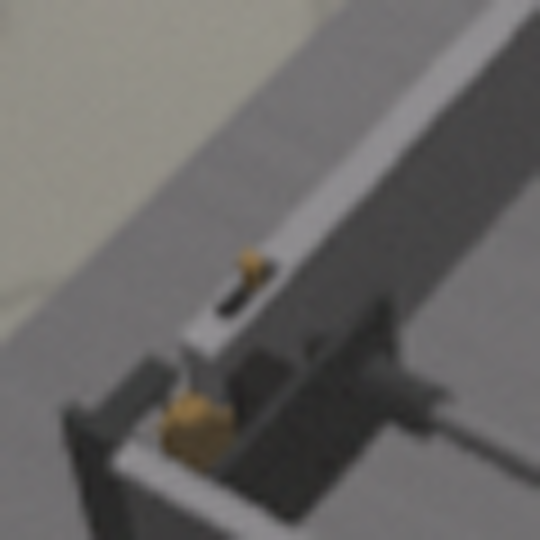

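View pics/c0e.png

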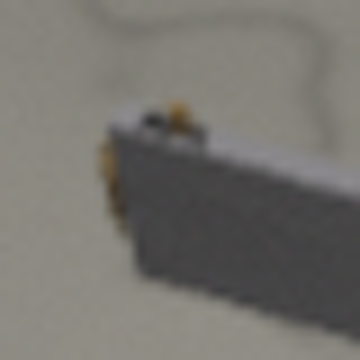

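```bash
python3 - <<'E'
from h import *
from fit import b2w
s=snapshot('scene')
for d,z in [(198,80),(188,80),(223,76)]: print(d,((proj(s,b2w(p,(0,130-d,z)))-[235,200])*9).round(0))
rep()
E
```

```text
198 [249. 263.]
188 [272. 239.]
223 [190. 336.]
t 17.45 tcp [ 0.3785 -0.138   0.1873] bay [-183.8  -87.7] yaw-bay deg 9.34 F [-0.6 -0.1 -0.2] w 0.0002 tilt [-0.011 -0.006 -1.   ]
```

The stud sits at (250,262) in the crop. I predicted (249,263) with the tongue out and (272,239) with it pushed in, so the tongue is fully out. Handing in.

```bash
python3 - <<'E'
from h import *
print(arm.hand_in())
E
```

```text
the job is handed in; nothing more can be done
None
```

The job is done and handed in at about 17.5 s of the 67 s allowed: the block is inside the bay and the gate is latched shut.

- **Block:** I gripped it by its flat sides, lifted it out of the gateway and stood it upright inside the bay. It is centred at about bay (98, 11) mm, well clear of the gate, flange and bush. Setting it down pressed with about 13 N upward at the wrist.
- **Gate:** I pushed it near its free edge with the closed fingers, in small steps. The force along the push was about 9 to 11 N on the ramp. It then dropped to 3 N at the snap and rose to 6 N as the rubber stop began. With sideways and vertical rubbing included, no reading passed about 13 N.
- **Last checks:** After I backed away, the wrist force was about zero. The gate stayed shut at about 0 rad for more than 1 s, and the spring plunger did not throw it back. The stud was within about a pixel of where it should be with the tongue fully out. The block stood alone in the bay, and the other items in view looked undisturbed.
- **Failed or differing checks:** The last wrist picture missed the gate, so the final checks rest on the scene and side cameras. The stud's distance from the hinge first measured 202 mm against 198 mm at the end; I put that down to the few pixels it covers.

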